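# Pin up a die stack on the jeweller's bench block

## Task

Take the headed pin from its slanted rest and stand it upright in the middle hole of the wooden burr stand, and build the stack on the bench block: the square plate first, then the collar, then the strap, every hole in line over the block's bore, the plate square with the block, the strap lengthwise along the block with its long end over the block's long part. Once all that stands and is let go, take the pin by its head from above and lower it, without letting it fall, down through all the holes until its head rests on the strap. Leave the other things on the bench where they are.

Things in the scene. Friction and masses are not known exactly. Their poses are not given: they have to be found in the camera images.
- base: fixed dark steel bench block 140 (x) x 84 (y) x 30 mm high; origin at the centre of its underside, z up; one 14 mm bore runs right through it, 30 mm off centre towards its -x end, so that its long part lies on the +x side of the bore (away from the robot, give or take its yaw)
- base_bore (a point): centre of the mouth of the bore in the bench block's top face, 30 mm above the table
- plate: loose square steel plate 52 x 52 x 16 mm with a 14 mm hole in its middle; lies flat; origin at the centre of its underside, x and y along its sides
- collar: loose round steel collar, 48 mm outside diameter, 20 mm high, 14 mm hole; lies flat; origin on its axis at its underside
- strap: loose steel strap 80 (x) x 36 (y) x 12 mm; lies flat; origin at the centre of its underside; its 14 mm hole is 15 mm from the centre towards its -x end, so the end on +x is the long end (55 mm from the hole, against 25 mm)
- strap_hole (a point): centre of the strap's hole, at its top face, at x = -15 mm in the strap's frame
- pin: loose steel pin, 102 mm long: shank 12 mm in diameter and 72 mm long, with a tapered nose (5 mm wide at the tip, full width 14 mm up), then a plain round head 20 mm in diameter and 30 mm long; origin at the nose's tip, z along the pin from nose to head. It starts nose down in the slanted hole of the rest, about 30 degrees above level, with 32 mm of shank and the whole head sticking out; it pulls straight out along its own axis (40 mm)
- pin_head (a point): middle of the pin's head, 87 mm from the nose's tip along the pin
- rest: fixed wooden block tilted over, with a slanted blind hole 14 mm wide and 40 mm deep that rises at 30 degrees above level towards the block's +x (away from the robot, give or take its yaw); origin on the table under the mouth of the hole, the block reaches 56 mm from there to -x and 13 mm to +x, is 50 mm wide and up to 70 mm high
- rest_mouth (a point): centre of the mouth of the slanted hole, 47 mm above the table
- stand: fixed upright wooden block 50 (x) x 124 (y) x 50 mm high, with an upright blind hole 15 mm wide and 40 mm deep in the middle of its top; two thin steel burrs stand in it 46 mm either side of the hole along y, up to 35 mm above its top; origin at the centre of its underside. The pin stands upright in the hole with its nose 10 mm above the table
- stand_hole (a point): centre of the mouth of the upright hole in the stand's top, 50 mm above the table
- cube: bystander to be left alone: plain dark steel block without a hole, 40 x 40 x 26 mm
- file: bystander to be left alone: small file with a wooden handle, 140 mm long, 12 mm high
- jar: bystander to be left alone: glass jar with a metal lid, 56 mm across, 65 mm high
- pliers: bystander to be left alone: small pliers with yellow handles, about 115 mm long, 12 mm high
- bottle: bystander to be left alone: white plastic bottle, 40 mm across, 110 mm high
- hammer: bystander to be left alone: hammer lying on the bench
- tray: bystander to be left alone: closed round aluminium tin, 66 mm across, 24 mm high
There are look-alikes about, which are no part of the job. Leave any orange or purple look-alike of the strap alone.

How it is judged (in metres and radians):
On the way:
1. the pin stands upright in the burr stand, and plate, collar and strap lie stacked on the bench block with their holes in line over its bore, all let go (horizontal distance between pin and stand_hole below 0.007 m and height (world z) of pin below 0.02 m and angle between pin's own z axis and vertical below 0.15 rad and horizontal distance between each of plate, collar, strap_hole and base_bore below 0.004 m and height (world z) of plate between 0.027 and 0.034 m and (angle between the x axis of plate and the x axis of base, either way round below 0.17 rad or angle between the x axis of plate and the y axis of base, either way round below 0.17 rad) and height (world z) of collar between 0.043 and 0.05 m and angle between each of collar, strap's own z axis and vertical below 0.06 rad and height (world z) of strap between 0.063 and 0.07 m and angle between the x axis of strap and the x axis of base, either way round below 0.17 rad and x of strap in the frame of base above -0.022 m and contact force between each of plate, collar, strap, pin and the fingers below 0.1 N), for 0.2 s.
At the end, for the whole second after the job is handed in: Plate, collar, strap lie flat on the block in that order, holes within 4 mm of the bore axis, plate square and strap along the block within 10 degrees, long end over the long part; the pin is through all, head within 3.5 mm of the strap, upright within 3 degrees; all released, at rest (horizontal distance between each of plate, collar, strap_hole, pin and base_bore below 0.004 m and height (world z) of plate between 0.027 and 0.034 m and (angle between the x axis of plate and the x axis of base, either way round below 0.17 rad or angle between the x axis of plate and the y axis of base, either way round below 0.17 rad) and height (world z) of collar between 0.043 and 0.05 m and angle between each of collar, strap, pin's own z axis and vertical below 0.06 rad and height (world z) of strap between 0.063 and 0.07 m and angle between the x axis of strap and the x axis of base, either way round below 0.17 rad and x of strap in the frame of base above -0.022 m and contact force between each of plate, collar, strap, pin and the fingers below 0.1 N and height (world z) of pin between 0.002 and 0.0095 m and linear speed of each of plate, collar, strap, pin below 0.02 m/s); the robot touches nothing.
It fails at once if the pin is let fall down the stack (faster than 0.4 m/s inside it) (horizontal distance between pin and base_bore below 0.01 m and height (world z) of pin below 0.07 m and linear speed of pin above 0.4 m/s).
It fails at once if a bystander is pushed more than 25 mm (distance of any of cube, file, jar, pliers, bottle, hammer, tray from where it was at the start of the episode above 0.025 m).
It also fails if it takes over 72 s, if anything falls off the work surface, if the arm or the gripper's body presses on something with over 40 N, if the wrist force passes 120 N, or if a joint passes its speed limit or range.

## Robot

A 6-joint arm with a two-finger parallel gripper is mounted at the origin on the work surface. World frame = base frame: x ahead of the robot, y to its left, z up, the work surface at z = 0. Lengths are in m, angles in degrees, forces in N, time in s.
With the tool pointing down it reaches from about 0.325 to 0.775 m from the base axis. Payload 5.5 kg.
Tool frame: the origin (TCP) lies at the centre of the arm's flange, where the gripper is bolted on; the fingertips stand 182 mm ahead of it and the grasp point (between the pads) lies 163 mm ahead of it; z points along the fingers, y is the direction in which the jaws open and shut (so a half turn about z gives the same grasp; the last joint's range is limited). The gripper opens to 88 mm and grips with 3 to 60 N. Pads are 20 mm wide; open, the fingers measure 115 mm over their backs; the gripper's body (75 mm by 178 mm) begins 61 mm behind the grasp point.
Start: joints at [-67.821, 5.22, 70.514, -0, 104.267, -3.249], TCP at [0.258, -0.542, 0.405] pointing down, gripper open.
Joint ranges: [-164.24, 164.24], [-49.07, 125.15], [9.68, 141.18], [-86.29, 266.29], [3.28, 154.24], [-151.56, 151.56]. Speed limits (degrees/s): [147.25, 147.25, 172.46, 180, 180, 180].

## Interface

Orientations are given as [roll, pitch, yaw] about the fixed x, y, z axes, in that order (R = Rz(yaw) Ry(pitch) Rx(roll)).
In Python, from station import r gives the robot as it stands. The module is installed in compiled form; this text tells all that it offers. Calls block until the motion is done:
- r.reach(position, orientation): joint-space move of the TCP to a pose.
- r.servo_line(position, rotation=None, speed=0.15): straight line of the TCP; rotation=None keeps the orientation; speed is the mean speed in m/s.
- r.move_joints(angles): joint-space move.
- r.let_go() and r.grab(squeeze=None): open the fingers fully, or close them until they stop; squeeze is the grip in N (None keeps the last).
- r.wait(seconds).
- r.inverse_kinematics(position, orientation): joint angles nearest the present ones, or None.
- r.sense(): the state.
- r.snapshot(name): name is "side" or "top" or "wrist"; returns a dict with "frame" (420x560x3 uint8, red, green, blue), "fx", "fy", "cx", "cy" (pixels), "dist_coeffs" ([k1, k2, p1, p2, k3] as OpenCV has them; the pictures are not rectified), "R" (3x3) and "t" (3): a world point X has camera coordinates R X + t. Camera axes: x right, y down, z forward; pixel columns grow to the right and rows downward; lengths in m; the calibration is good to about 2 mm. A picture is of the moment at which its call begins. There is no depth.
A pose or a line that the arm cannot do raises r.IKError and nothing moves.
- r.hand_in(): hands the job in, once; it reports no verdict.
The state is a dict: "clock": time; "joints": joint angles; "joint_vel": joint speeds; "joint_torque": joint torques, N m; "tcp_pos": TCP position; "orientation": TCP orientation; "contact_force": force on the tool from outside, world axes, zero at the start; "torque": the same for the moment, N m; "opening": finger opening in m.
Only numpy, scipy, OpenCV 4.12 (cv2) and the standard library are available. Lean on these libraries where they do the work, as an engineer would, in place of code of your own. Each camera call takes 0.05 s, during which the arm holds its last target.

## Working session

There is one attempt and no reset: what is moved stays moved. The work goes in short steps, each a Python script; the robot and the scene stay as the last script left them, time stands still between calls to the robot, and variables do not carry over. Pictures are saved under pics/ and viewed, and the job is handed in when it is done.

```bash
mkdir -p pics; ls; python3 - <<'E'
from station import r
import cv2,json,numpy as np
for n in ["side","top","wrist"]:
    s=r.snapshot(n); cv2.imwrite(f"pics/{n}0.png",s["frame"][:,:,::-1])
    print(n,{k:(np.round(v,4).tolist() if k!='frame' else 0) for k,v in s.items()})
print(r.sense())
E
```

```text
pics
side {'frame': 0, 'fx': 541.8176, 'fy': 541.8176, 'cx': 280.1397, 'cy': 207.5553, 'dist_coeffs': [0.0013, 0.0, 0.0, 0.0, 0.0], 'R': [[0.965, -0.2616, 0.017], [-0.1451, -0.5867, -0.7967], [0.2184, 0.7664, -0.6042]], 't': [-0.5503, 0.1618, 1.2799]}
top {'frame': 0, 'fx': 530.5742, 'fy': 530.5742, 'cx': 285.1335, 'cy': 207.2684, 'dist_coeffs': [-0.1254, 0.0, 0.0, 0.0, 0.0], 'R': [[-0.0049, -0.9999, -0.0154], [-0.9975, 0.006, -0.0699], [0.07, 0.015, -0.9974]], 't': [0.0241, 0.5588, 1.338]}
wrist {'frame': 0, 'fx': 291.8382, 'fy': 291.8382, 'cx': 277.7937, 'cy': 211.4551, 'dist_coeffs': [-0.0163, 0.0, 0.0, 0.0, 0.0], 'R': [[0.43, -0.9028, -0.0022], [-0.8667, -0.4135, 0.2789], [-0.2527, -0.1181, -0.9603]], 't': [-0.5998, -0.0345, 0.3907]}
{'clock': 0.15, 'joints': array([-6.78201727e+01,  5.25326366e+00,  7.05645102e+01,  5.23376785e-04,
        1.04265300e+02, -3.24729712e+00]), 'joint_vel': array([ 0.03774015, -0.21674162, -0.15833335, -0.01350197,  0.03403233,
        0.12150477]), 'joint_torque': array([ 2.36074338e-03, -4.47048461e+01, -4.06906092e+01,  6.99477433e-02,
        2.74159375e-02, -1.12957707e-04]), 'tcp_pos': array([ 0.25765115, -0.5419242 ,  0.40378073]), 'orientation': array([-1.79917089e+02, -5.21236304e-03,  2.54272493e+01]), 'contact_force': array([-0.25020439,  1.00338976,  0.26957897]), 'torque': array([-0.00071287, -0.0257611 , -0.06640068]), 'opening': 0.08793911786387293}
```

View pics/side0.png

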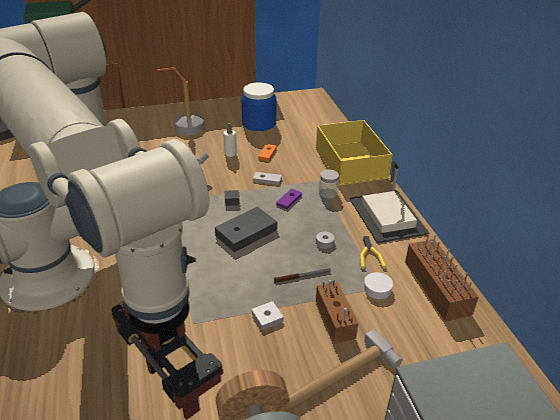

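View pics/top0.png

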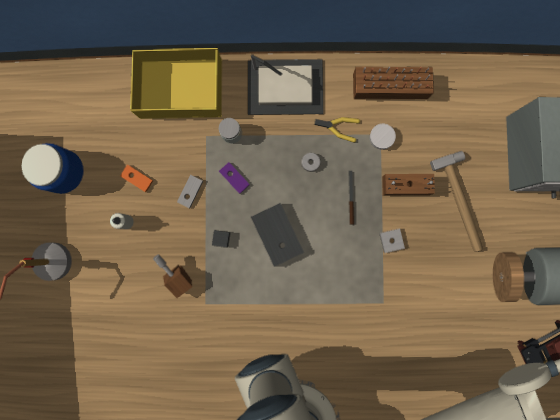

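View pics/wrist0.png

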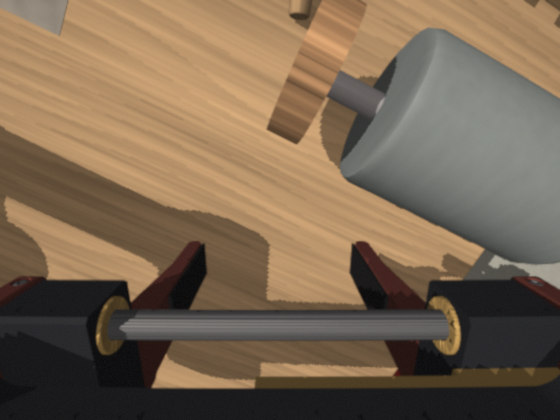

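Top view: bench block at (283,235), rest with pin at (176,280), silver strap at (190,192), collar (311,161), plate (392,241) and stand (409,185). The orange and purple look-alikes are at (137,178) and (234,178). I'll zoom in and cast rays next.

```bash
cat > h.py <<'E'
import numpy as np,cv2
from scipy.spatial.transform import Rotation as Ro
def ray(s,uv):
    K=np.array([[s["fx"],0,s["cx"]],[0,s["fy"],s["cy"]],[0,0,1]])
    p=cv2.undistortPoints(np.array(uv,float).reshape(-1,1,2),K,np.array(s["dist_coeffs"],float)).reshape(-1,2)
    R=np.array(s["R"]);t=np.array(s["t"])
    d=np.c_[p,np.ones(len(p))]@R
    return -R.T@t,d
def onz(s,uv,z):
    o,d=ray(s,uv); return o+d*((z-o[2])/d[:,2])[:,None]
def proj(s,X):
    K=np.array([[s["fx"],0,s["cx"]],[0,s["fy"],s["cy"]],[0,0,1]])
    return cv2.projectPoints(np.array(X,float).reshape(-1,1,3),cv2.Rodrigues(np.array(s["R"]))[0],np.array(s["t"],float),K,np.array(s["dist_coeffs"],float))[0].reshape(-1,2)
E
python3 - <<'E'
import cv2
a=cv2.imread("pics/top0.png")
b=a[100:310,100:440]
c1=cv2.resize(a[140:300,110:310],None,fx=4,fy=3.75,interpolation=cv2.INTER_CUBIC)
c1=cv2.resize(a[150:300,110:310],None,fx=4,fy=4,interpolation=cv2.INTER_CUBIC)
c2=cv2.resize(a[120:270,270:470],None,fx=4,fy=4,interpolation=cv2.INTER_CUBIC)
cv2.imwrite("pics/z1.png",c1);cv2.imwrite("pics/z2.png",c2)
E
```

```text
(no output)
```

View pics/z1.png

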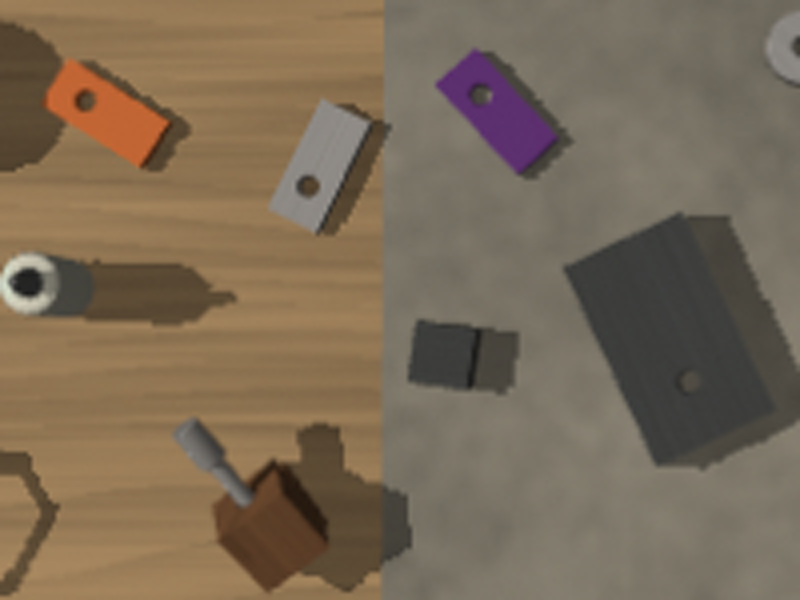

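View pics/z2.png

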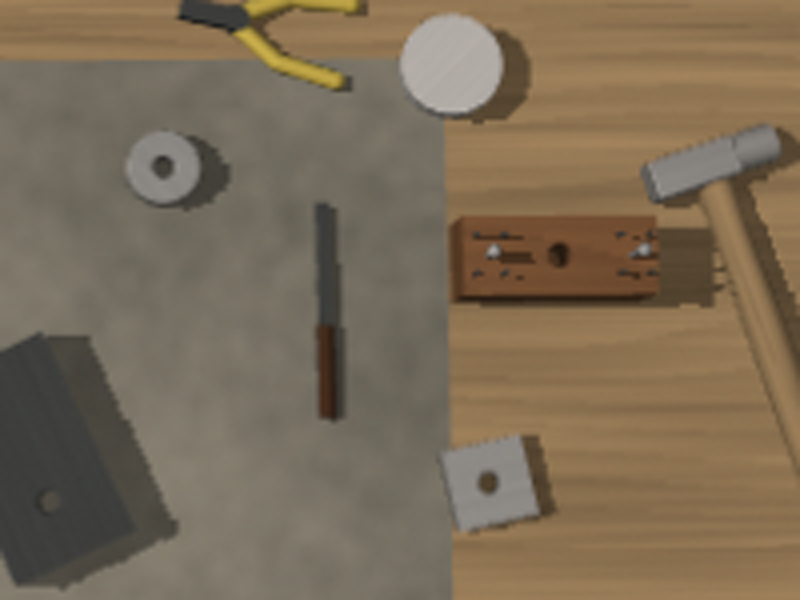

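The zooms show the bore at (282,245), strap hole (187,196), collar hole (311,162), plate hole (392,240), stand hole (410,184), and the pin head centre at about (161,261).

```bash
cat >> h.py <<'E'
def z1(u,v): return (110+u/4-.375,150+v/4-.375)
def z2(u,v): return (270+u/4-.375,120+v/4-.375)
E
python3 - <<'E'
from h import *
from station import r
s=r.snapshot("top")
np.set_printoptions(precision=4,suppress=True)
def P(n,l,z): 
    q=onz(s,l,z); print(n,q[:,:2].tolist() if 0 else q[:,:2]); return q
P("bore",[z1(689,381),z2(49,500)],.03)
b=P("base",[z1(566,268),z1(680,214),z1(772,410),z1(660,463)],.03)
e=(b[0]+b[1]-b[2]-b[3]);print("yaw",np.degrees(np.arctan2(e[1],e[0])),b.mean(0))
st=P("strap",[z1(324,99),z1(373,124),z1(318,234),z1(268,207),z1(308,186)],.012)
e=(st[0]+st[1]-st[2]-st[3]);print("yaw",np.degrees(np.arctan2(e[1],e[0])),st[:4].mean(0))
P("collar",[z2(163,167)],.02)
p=P("plate",[z2(441,453),z2(521,434),z2(541,513),z2(463,532),z2(488,482)],.016)
e=(p[0]+p[1]-p[2]-p[3]);print("yaw",np.degrees(np.arctan2(e[1],e[0])),p[:4].mean(0))
q=P("stand",[z2(465,216),z2(656,218),z2(657,297),z2(462,297),z2(558,255)],.05)
e=q[0]+q[3]-q[1]-q[2];print("yaw y",np.degrees(np.arctan2(-e[0],e[1])))
P("burrs",[z2(493,250),z2(643,248)],.085)
h=P("pinend",[z1(190,431)],.078)
m=P("pinmouth",[z1(245,495)],.047)
P("pinhead",[z1(205,447)],.0705)
e=(h-m)[0];print("pin yaw",np.degrees(np.arctan2(e[1],e[0])),e)
E
```

```text
bore [[0.4629 0.0296]
 [0.4636 0.0296]]
base [[ 0.5349  0.1074]
 [ 0.5689  0.0349]
 [ 0.4444 -0.0227]
 [ 0.4113  0.0482]]
yaw 25.21951654222795 [0.4899 0.042  0.03  ]
strap [[0.6468 0.2669]
 [0.6301 0.2346]
 [0.5587 0.27  ]
 [0.5765 0.303 ]
 [0.59   0.2768]]
yaw -26.80550604563838 [0.603  0.2686 0.012 ]
collar [[ 0.677  -0.0445]]
plate [[ 0.492  -0.2212]
 [ 0.5038 -0.2731]
 [ 0.4531 -0.2851]
 [ 0.4414 -0.2347]
 [ 0.4732 -0.2512]]
yaw 14.125697405912033 [ 0.4726 -0.2535  0.016 ]
stand [[ 0.6402 -0.2335]
 [ 0.6386 -0.3553]
 [ 0.5884 -0.3545]
 [ 0.589  -0.2306]
 [ 0.6153 -0.292 ]]
yaw y -0.524759111441088
burrs [[ 0.6145 -0.2442]
 [ 0.6154 -0.3372]]
pinend [[0.433  0.3361]]
pinmouth [[0.3922 0.3087]]
pinhead [[0.423  0.3285]]
pin yaw 33.825442899533996 [0.0409 0.0274 0.031 ]
```

```bash
cat >> h.py <<'E'
def down(y): return [180,0,y]
def Rt(o): return Ro.from_euler('xyz',o,degrees=True).as_matrix()
E
python3 - <<'E'
from h import *
from station import r
np.set_printoptions(precision=4,suppress=True)
st=r.sense(); s=r.snapshot("wrist"); R=np.array(s["R"]);t=np.array(s["t"])
T=Rt(st["orientation"]); c=-R.T@t
print("cam in tool",T.T@(c-st["tcp_pos"]), "axes", (R@T))
for h in (.2,.3,.4):
  # image centre hit on z=.02 in tool xy, if tcp at height h
  print(h)
g=T.T@(onz(s,[(280,130),(280,200),(280,60)],.0)-st["tcp_pos"]).T; print(g.T)
# reachability
for n,p,y in [("plate",(.473,-.252),14),("collar",(.677,-.0445),0),("strap",(.59,.277),-27),("base",(.463,.03),25),("stand",(.615,-.292),0)]:
  for dy in (-180,-90,0,90,180):
    q=r.inverse_kinematics([*p,.3],down(y+dy)); print(n,y+dy,None if q is None else np.round(q,0))
E
```

```text
cam in tool [0.0763 0.0006 0.0201] axes [[ 0.0007  1.      0.0005]
 [-0.9603  0.0008 -0.279 ]
 [-0.279  -0.0002  0.9603]]
0.2
0.3
0.4
[[ 0.0724  0.0032  0.4039]
 [-0.0191  0.0035  0.4039]
 [ 0.1532  0.003   0.4039]]
plate -166 [ -32.   -4.   91.    0.   94. -136.]
plate -76 [-32.  -4.  91.  -0.  94. 134.]
plate 14 [-32.  -4.  91.  -0.  94.  44.]
plate 104 [-32.  -4.  91.   0.  94. -46.]
plate 194 [ -32.   -4.   91.    0.   94. -136.]
collar -180 [ -7.  18.  67.   0.  95. -97.]
collar -90 None
collar 0 [-7. 18. 67. -0. 95. 83.]
collar 90 [-7. 18. 67.  0. 95. -7.]
collar 180 [ -7.  18.  67.   0.  95. -97.]
strap -207 [ 22.  13.  72.   0.  95. -41.]
strap -117 [  22.   13.   72.    0.   95. -131.]
strap -27 [ 22.  13.  72.  -0.  95. 139.]
strap 63 [22. 13. 72. -0. 95. 49.]
strap 153 [ 22.  13.  72.   0.  95. -41.]
base -155 [  -0.  -16.  101.    0.   95. -115.]
base -65 None
base 25 [ -0. -16. 101.  -0.  95.  65.]
base 115 [ -0. -16. 101.   0.  95. -25.]
base 205 [  -0.  -16.  101.    0.   95. -115.]
stand -180 [ -28.   18.   67.    0.   95. -118.]
stand -90 None
stand 0 [-28.  18.  67.  -0.  95.  62.]
stand 90 [-28.  18.  67.   0.  95. -28.]
stand 180 [ -28.   18.   67.    0.   95. -118.]
```

```bash
cat >> h.py <<'E'
def snap(r,name):
    st=r.sense(); s=r.snapshot("wrist"); cv2.imwrite(f"pics/{name}.png",s["frame"][:,:,::-1])
    s=dict(s); s["st"]=st
    import pickle; pickle.dump(s,open(f"pics/{name}.pkl","wb")); return s
E
python3 - <<'E'
from h import *
from station import r
np.set_printoptions(precision=4,suppress=True)
r.reach([.473,-.252,.30],down(104)); print(r.sense()["clock"],r.sense()["tcp_pos"])
s=snap(r,"w_plate"); print(proj(s,[[.4732,-.2512,.016]]))
E
```

```text
1.65 [ 0.4728 -0.2528  0.3006]
[[278.5656 208.8622]]
```

View pics/w_plate.png

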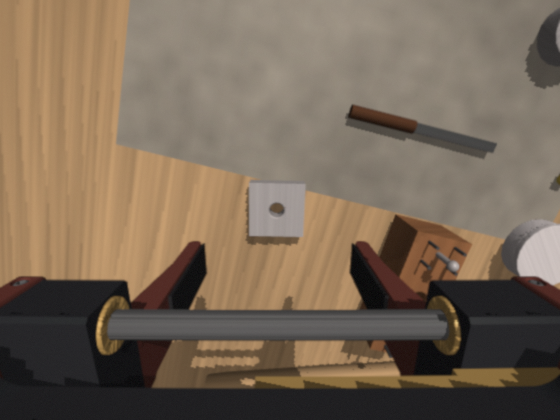

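Wrist view: the plate sits square to the jaws, with its hole at (277,209). I'll measure it precisely from the contours.

```bash
cat >> h.py <<'E'
def metal(s,uv,w=60,thr=125,out=None,sat=45,dark=False):
    f=s["frame"]; u,v=map(int,uv); y0,x0=max(v-w,0),max(u-w,0); c=f[y0:v+w,x0:u+w]
    c=cv2.resize(c,None,fx=4,fy=4,interpolation=cv2.INTER_CUBIC)
    hsv=cv2.cvtColor(c,cv2.COLOR_RGB2HSV)
    m=((hsv[:,:,2]>thr)&(hsv[:,:,1]<sat)).astype(np.uint8)*255
    if out: cv2.imwrite(out,np.hstack([c[:,:,::-1],cv2.cvtColor(m,cv2.COLOR_GRAY2BGR)])[:600,:])
    cs,hi=cv2.findContours(m,cv2.RETR_CCOMP,cv2.CHAIN_APPROX_NONE)
    tr=lambda p:(np.asarray(p,float)+.5)/4-.5+[x0,y0]
    ext=[i for i in range(len(cs)) if hi[0][i][3]<0]
    # outer contour holding the window's centre, largest
    i=max(ext,key=lambda i:cv2.contourArea(cs[i])*(cv2.pointPolygonTest(cs[i],(float((u-x0)*4),float((v-y0)*4)),True)>-60))
    ch=[j for j in range(len(cs)) if hi[0][j][3]==i]
    hole=None
    if ch:
        j=max(ch,key=lambda j:cv2.contourArea(cs[j])); 
        mo=cv2.moments(cs[j]); hole=tr([mo['m10']/mo['m00'],mo['m01']/mo['m00']]); ha=cv2.contourArea(cs[j])/16
    else: ha=0
    rect=cv2.minAreaRect(cs[i]); box=tr(cv2.boxPoints(rect))
    return dict(hole=hole,holearea=ha,box=box,cnt=tr(cs[i][:,0]),area=cv2.contourArea(cs[i])/16)
E
python3 - <<'E'
from h import *
import pickle
np.set_printoptions(precision=4,suppress=True)
s=pickle.load(open("pics/w_plate.pkl","rb"))
print(s["frame"][195:205:3,255:265:3],s["frame"][209,265:290:2].mean(1), s["frame"][150,278],s["frame"][230,235])
for thr in (110,125,140):
  m=metal(s,(278,210),45,thr,"pics/zp.png")
  print(m["box"],m["hole"],m["holearea"],m["area"]); b=onz(s,m["box"],.016); print(b[:,:2],b.mean(0)); print(onz(s,m["hole"],.016) if m["hole"] is not None else 0)
E
```

```text
[[[162 154 151]
  [166 157 154]
  [161 153 151]
  [159 150 148]]

 [[164 155 152]
  [164 156 153]
  [161 154 150]
  [158 150 147]]

 [[162 155 151]
  [165 156 153]
  [162 154 151]
  [159 151 148]]

 [[162 154 151]
  [164 157 153]
  [163 155 152]
  [158 151 148]]] [151.6667 150.3333 106.6667  74.3333  76.3333  75.      77.      76.3333
  74.3333  81.3333 137.     156.     154.6667] [138 129 115] [172 137  99]
[[232.625 164.625]
 [322.375 164.625]
 [322.375 236.375]
 [232.625 236.375]] [276.9298 208.3039] 132.125 4452.9375
[[ 0.423  -0.221 ]
 [ 0.5015 -0.2015]
 [ 0.521  -0.2678]
 [ 0.4367 -0.2887]] [ 0.4706 -0.2447  0.016 ]
[[ 0.4716 -0.251   0.016 ]]
[[232.625 164.625]
 [322.375 164.625]
 [322.375 236.375]
 [232.625 236.375]] [276.786  208.6061] 161.5 4451.78125
[[ 0.423  -0.221 ]
 [ 0.5015 -0.2015]
 [ 0.521  -0.2678]
 [ 0.4367 -0.2887]] [ 0.4706 -0.2447  0.016 ]
[[ 0.4715 -0.2514  0.016 ]]
[[247.3137 235.0263]
 [249.0452 181.3482]
 [305.8168 183.1796]
 [304.0852 236.8576]] [276.6894 209.0005] 197.8125 2875.21875
[[ 0.4502 -0.284 ]
 [ 0.4406 -0.2323]
 [ 0.4916 -0.2214]
 [ 0.504  -0.2726]] [ 0.4716 -0.2526  0.016 ]
[[ 0.4715 -0.2518  0.016 ]]
```

View pics/zp.png

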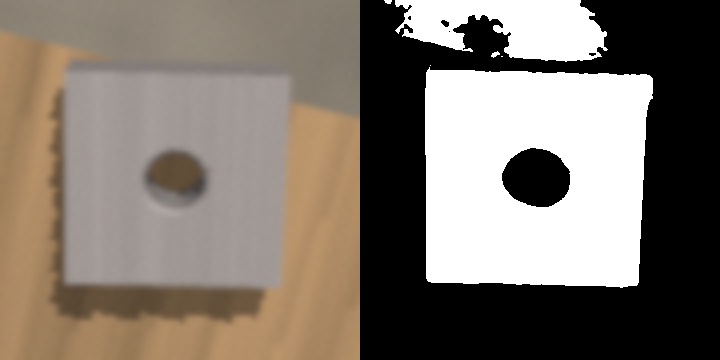

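```bash
python3 - <<'E'
from h import *
from station import r
np.set_printoptions(precision=4,suppress=True)
r.servo_line([.4715,-.2518,.186],Rt(down(104)) if 0 else None,speed=.15)
print(r.sense()["clock"],r.sense()["tcp_pos"])
r.grab(40); print(r.sense()["clock"],r.sense()["opening"])
p=r.sense()["tcp_pos"]; r.servo_line([p[0],p[1],.27],speed=.2)
s=snap(r,"w_plate_held"); print(s["st"]["clock"],s["st"]["opening"],s["st"]["tcp_pos"],s["st"]["contact_force"],s["st"]["orientation"])
E
```

```text
2.6083 [ 0.4718 -0.2521  0.1871]
3.2583 0.05162203334473921
3.825 0.051625752737752224 [ 0.4713 -0.2517  0.2687] [ 0.4165 -0.2274 -3.305 ] [-179.9415   -0.0608  104.0014]
```

View pics/w_plate_held.png

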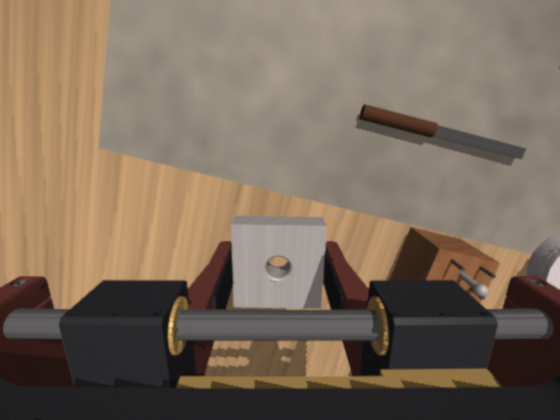

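Plate held, with its hole at (278,266). Now I'll look at the bore from two yaws to cancel the camera bias.

```bash
python3 - <<'E'
from h import *
from station import r
import pickle
np.set_printoptions(precision=4,suppress=True)
s=pickle.load(open("pics/w_plate_held.pkl","rb"))
m=metal(s,(278,262),52,135,"pics/zh.png"); print(m["hole"],m["holearea"])
T=Rt(s["st"]["orientation"]);zt=s["st"]["tcp_pos"][2]-.171
print("held hole in tool",T.T@(onz(s,m["hole"],zt)[0]-s["st"]["tcp_pos"]))
for k,y in enumerate((25,115)):
    a=np.radians(y); p=np.array([.4632,.0298])-.05*np.array([np.cos(a),np.sin(a)])
    r.reach([*p,.30],down(y)); r.wait(.1); s=snap(r,f"w_bore{k}"); print(s["st"]["clock"],s["st"]["tcp_pos"],proj(s,[[.4632,.0298,.03]]))
a=cv2.imread("pics/w_bore0.png");b=cv2.imread("pics/w_bore1.png")
cv2.imwrite("pics/bores.png",np.hstack([a[60:300,80:480],b[60:300,80:480]]))
E
```

```text
[278.6085 265.4481] 409.25
held hole in tool [0.0001 0.0004 0.171 ]
5.6167 [0.418  0.0083 0.2998] [[276.797  158.8444]]
7.2 [ 0.4842 -0.0155  0.3   ] [[278.0698 158.7436]]
```

View pics/bores.png

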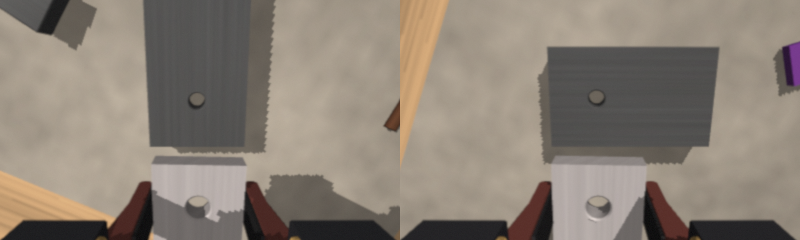

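```bash
python3 - <<'E'
import cv2,numpy as np
a=cv2.imread("pics/w_bore0.png");b=cv2.imread("pics/w_bore1.png")
cv2.imwrite("pics/borez.png",np.hstack([cv2.resize(x[145:175,262:292],None,fx=12,fy=12,interpolation=cv2.INTER_CUBIC) for x in (a,b)]))
E
```

```text
(no output)
```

View pics/borez.png

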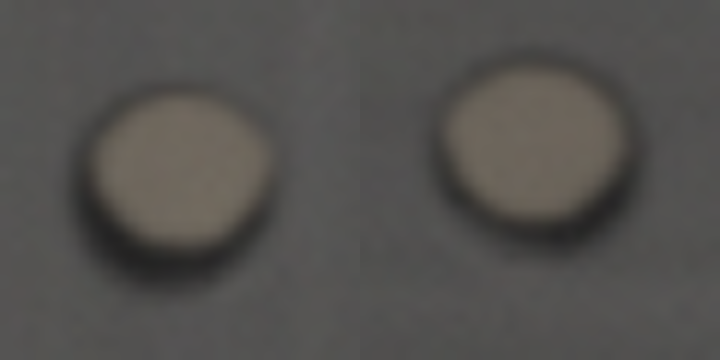

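```bash
python3 - <<'E'
from h import *
import pickle
np.set_printoptions(precision=4,suppress=True)
s0=pickle.load(open("pics/w_bore0.pkl","rb"));s1=pickle.load(open("pics/w_bore1.pkl","rb"))
m0=onz(s0,[(276.1,160.0)],.03)[0,:2];m1=onz(s1,[(276.3,156.7)],.03)[0,:2]
R0=Rt(s0["st"]["orientation"])[:2,:2];R1=Rt(s1["st"]["orientation"])[:2,:2]
A=np.block([[np.eye(2),R0],[np.eye(2),R1]]);x=np.linalg.solve(A,np.r_[m0,m1]);print(m0,m1,"true",x[:2],"bias tool",x[2:])
g=cv2.cvtColor(s1["frame"],cv2.COLOR_RGB2GRAY)
m=(cv2.GaussianBlur(g,(3,3),0)<100).astype(np.uint8)[90:215,210:420]
cv2.imwrite("pics/bm.png",m*255)
c=np.array([(147,47),(318,47),(309,146),(151,146)])+[80,60]
b=onz(s1,c,.03)[:,:2];print(b,b.mean(0))
for i,j in((0,1),(3,2),(3,0),(2,1)):
  e=b[j]-b[i];print(np.linalg.norm(e),np.degrees(np.arctan2(e[1],e[0])))
E
```

```text
[0.4621 0.0299] [0.4611 0.0307] true [0.4612 0.0298] bias tool [0.0008 0.0003]
[[ 0.4082  0.05  ]
 [ 0.5337  0.1088]
 [ 0.5701  0.0339]
 [ 0.4429 -0.0254]] [0.4887 0.0418]
0.13866736278645617 25.08746414623906
0.14039425452636314 25.008918760886957
0.08302390009676176 114.73858066632623
0.08322378440201438 115.92824630291712
```

View pics/w_bore1.png

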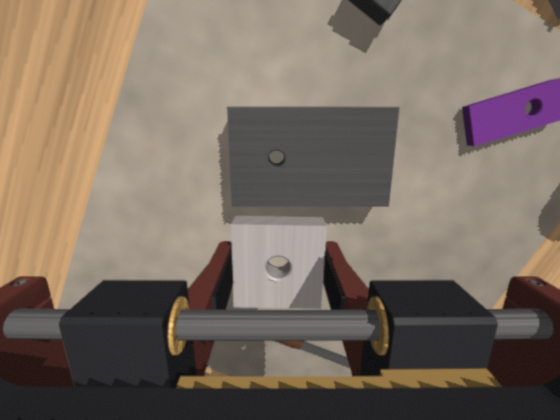

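```bash
python3 - <<'E'
from h import *
from station import r
np.set_printoptions(precision=4,suppress=True)
r.reach([.4610,.0303,.25],down(115)); r.servo_line([.4610,.0303,.2175],speed=.08); r.wait(.15)
s=r.sense();print(s["clock"],s["tcp_pos"],s["contact_force"],s["orientation"])
r.let_go(); s=r.sense();print(s["clock"],s["tcp_pos"])
r.servo_line([.4610,.0303,.30],speed=.25); s=snap(r,"w_pl"); 
r.reach([.677,-.0445,.30],down(90)); s=snap(r,"w_col"); print(s["st"]["clock"],s["st"]["tcp_pos"],proj(s,[[.677,-.0445,.02]]))
E
python3 - <<'E'
import cv2,numpy as np
a=cv2.imread("pics/w_pl.png");b=cv2.imread("pics/w_col.png")
cv2.imwrite("pics/v1.png",np.hstack([a[60:300,80:480],b[60:300,80:480]]))
E
```

```text
8.35 [0.461  0.0302 0.2175] [-0.9555  0.2624 -3.2377] [-179.9968   -0.0021  114.9928]
9.0833 [0.461  0.0303 0.2175]
10.525 [ 0.6765 -0.0442  0.299 ] [[278.9577 212.7384]]
```

View pics/v1.png

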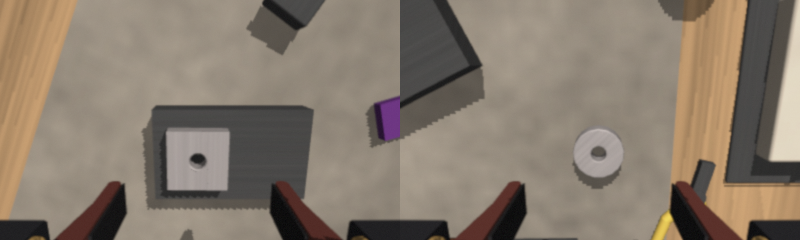

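```bash
python3 - <<'E'
from h import *
import pickle
np.set_printoptions(precision=4,suppress=True)
s=pickle.load(open("pics/w_pl.pkl","rb"));b=np.array([.0008,.0003])
def corr(s,q): return q[:2]-Rt(s["st"]["orientation"])[:2,:2]@b
m=metal(s,(278,220),40,135,"pics/za.png");print(m["hole"],m["holearea"],corr(s,onz(s,[m["hole"]],.046)[0]),m["area"])
s=pickle.load(open("pics/w_col.pkl","rb"))
m=metal(s,(278,212),34,135,"pics/zb.png");print(m["hole"],m["holearea"],corr(s,onz(s,[m["hole"]],.02)[0]),m["area"])
(c,ax,an)=cv2.fitEllipse(m["cnt"].astype(np.float32));print(c,ax,corr(s,onz(s,[c],.02)[0]))
print("pliers",onz(s,[(387,222),(395,220),(380,245)],.012))
E
python3 -c "
import cv2,numpy as np
a=cv2.imread('pics/za.png');b=cv2.imread('pics/zb.png');h=max(a.shape[0],b.shape[0])
cv2.imwrite('pics/zab.png',np.vstack([cv2.resize(a,(560,280)),cv2.resize(b,(560,280))]))"
```

```text
[277.8792 220.0193] 219.59375 [0.4613 0.0297] 3553.75
[278.2272 212.2395] 172.8125 [ 0.676  -0.0448] 4069.75
(277.8824157714844, 209.36521911621094) (77.15000915527344, 77.86160278320312) [ 0.6757 -0.0421]
pliers [[ 0.7812 -0.0559  0.012 ]
 [ 0.7887 -0.0539  0.012 ]
 [ 0.7768 -0.0798  0.012 ]]
```

View pics/zab.png

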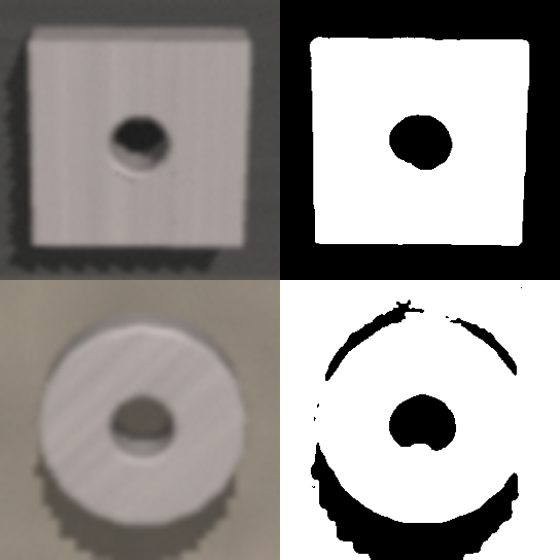

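Plate hole lands on the bore at (0.4613, 0.0297). The collar centre is at pixel (278.5,213.1). Now grasping the collar.

```bash
python3 - <<'E'
from h import *
from station import r
import pickle
np.set_printoptions(precision=4,suppress=True)
s=pickle.load(open("pics/w_col.pkl","rb"));b=np.array([.0008,.0003])
p=onz(s,[(278.5,213.1)],.02)[0,:2]-Rt(s["st"]["orientation"])[:2,:2]@b; print(p)
r.servo_line([*p,.187],speed=.18); r.grab(40); s=r.sense(); print(s["clock"],s["tcp_pos"],s["opening"])
r.servo_line([*p,.29],speed=.25); r.reach([.4613,.0297,.29],down(115)); s=snap(r,"w_colheld"); print(s["st"]["clock"],s["st"]["tcp_pos"],s["st"]["opening"])
a=s["frame"][:,:,::-1][215:315,225:335];cv2.imwrite("pics/ch.png",cv2.resize(a,None,fx=5,fy=5,interpolation=cv2.INTER_CUBIC))
print(proj(s,s["st"]["tcp_pos"]+Rt(s["st"]["orientation"])@np.array([.0008,.0003,.167])))
E
```

```text
[ 0.6763 -0.0457]
12.075 [ 0.6763 -0.0457  0.1871] 0.047565492308025786
13.5417 [0.4617 0.0295 0.2891] 0.04730106294459856
[[278.6768 267.7294]]
```

View pics/ch.png

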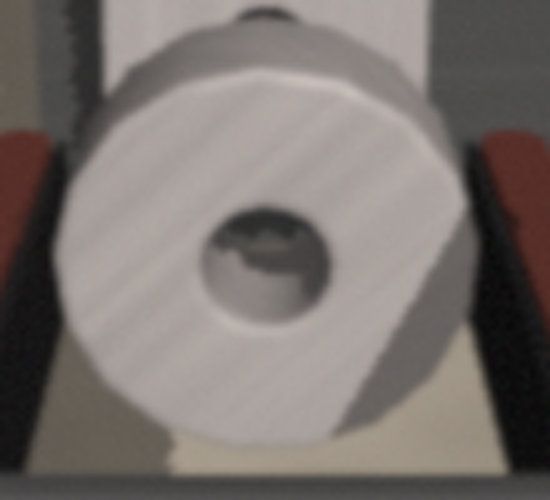

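```bash
python3 - <<'E'
from h import *
from station import r
np.set_printoptions(precision=4,suppress=True)
r.servo_line([.4613,.0297,.2335],speed=.1); r.wait(.15)
s=r.sense();print(s["clock"],s["tcp_pos"],s["contact_force"])
r.let_go(); r.servo_line([.4613,.0297,.31],speed=.25); s=snap(r,"w_c2"); print(proj(s,[[.4613,.0297,.066]])+0,s["st"]["tcp_pos"])
r.reach([.603,.2686,.30],down(153.2)); s2=snap(r,"w_strap"); print(s2["st"]["clock"],s2["st"]["tcp_pos"],proj(s2,[[.59,.2768,.012]]))
a=cv2.resize(s["frame"][170:270,230:330,::-1],None,fx=4,fy=4,interpolation=cv2.INTER_CUBIC)
b=cv2.resize(s2["frame"][150:250,230:330,::-1],None,fx=4,fy=4,interpolation=cv2.INTER_CUBIC)
cv2.imwrite("pics/v2.png",np.hstack([a,b]))
E
```

```text
14.4583 [0.4614 0.0297 0.2336] [ 0.0635 -0.7379 -2.794 ]
[[277.3215 223.8216]] [0.4614 0.0297 0.3109]
16.825 [0.6029 0.2677 0.2997] [[281.019  194.0159]]
```

View pics/v2.png

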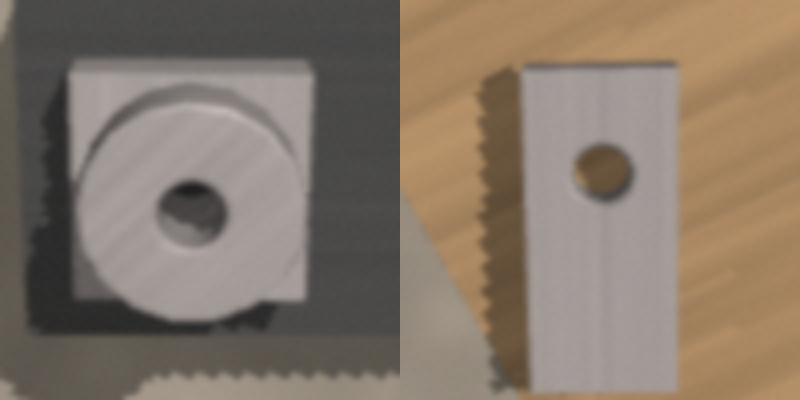

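View pics/w_strap.png

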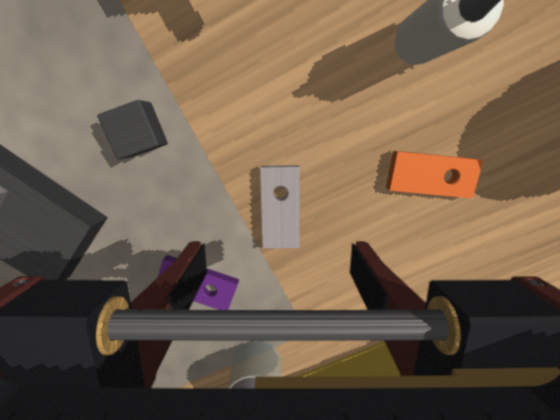

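```bash
python3 - <<'E'
from h import *
from station import r
import pickle
np.set_printoptions(precision=4,suppress=True)
s=pickle.load(open("pics/w_strap.pkl","rb"));b=np.array([.0008,.0003])
R=Rt(s["st"]["orientation"])[:2,:2]
T=lambda uv,z: onz(s,uv,z)[:,:2]-R@b
h=T([(280.6,192.4)],.012)[0]; ed=T([(230+122/4-.4,150+68/4),(230+277/4-.4,150+66/4),(230+277/4-.4,150+388/4),(230+130/4-.4,150+390/4)],.012)
print("hole",h,ed)
for i,j in((3,0),(2,1)):
  e=ed[i]-ed[j];print(np.linalg.norm(e),np.degrees(np.arctan2(e[1],e[0])))
c=ed.mean(0); print("centre",c, h+.015*np.array([np.cos(np.radians(-26.8)),np.sin(np.radians(-26.8))]))
print("purple tool rel",(T([(238,280),(235,290),(165,257)],.012)-c)@R)
E
```

```text
hole [0.589  0.2765] [[0.5593 0.2705]
 [0.5749 0.3023]
 [0.6465 0.2678]
 [0.6306 0.2351]]
0.07953701294648909 -26.383975811006692
0.07946763062991218 -25.692690994661824
centre [0.6028 0.2689] [0.6024 0.2698]
purple tool rel [[-0.0761 -0.0429]
 [-0.0877 -0.0464]
 [-0.0505 -0.1152]]
```

```bash
python3 - <<'E'
from h import *
from station import r
np.set_printoptions(precision=4,suppress=True)
c=[.6026,.2693]
r.reach([*c,.25],down(153.8)); r.servo_line([*c,.185],speed=.15); r.grab(40); s=r.sense(); print(s["clock"],s["tcp_pos"],s["opening"],s["orientation"])
r.servo_line([*c,.30],speed=.25); r.reach([.4613+.015*.9056,.0297+.015*.4242,.31],down(205.1)); s=snap(r,"w_strheld"); print(s["st"]["clock"],s["st"]["tcp_pos"],s["st"]["opening"])
a=s["frame"][:,:,::-1][190:310,215:345];cv2.imwrite("pics/sh.png",cv2.resize(a,None,fx=5,fy=5,interpolation=cv2.INTER_CUBIC))
print(proj(s,s["st"]["tcp_pos"]+Rt(s["st"]["orientation"])@np.array([.0158,.0003,.173])))
E
```

```text
18.625 [0.6026 0.2693 0.1849] 0.03546187740887155 [-179.999    -0.0047  153.7991]
20.3833 [0.475  0.0363 0.3088] 0.035466395395138184
[[279.2144 239.833 ]]
```

View pics/sh.png

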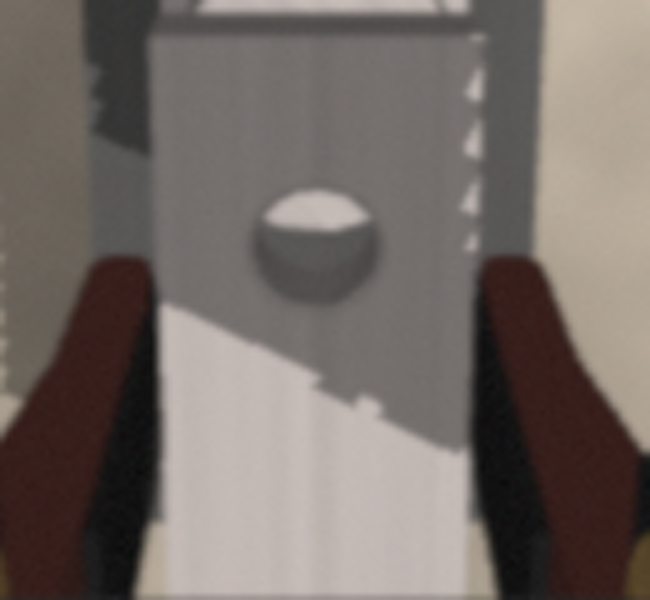

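```bash
python3 - <<'E'
from h import *
from station import r
np.set_printoptions(precision=4,suppress=True)
r.servo_line([.4752,.0365,.2514],speed=.1); r.wait(.15)
s=r.sense();print(s["clock"],s["tcp_pos"],s["contact_force"])
r.let_go(); r.servo_line([.4752,.0365,.33],speed=.25); s=snap(r,"w_s2"); print(s["st"]["clock"],proj(s,[[.4613,.0297,.078],[.4613,.0297,.066],[.4613,.0297,.046]]),s["st"]["tcp_pos"])
a=cv2.resize(s["frame"][120:270,200:380,::-1],None,fx=4,fy=4,interpolation=cv2.INTER_CUBIC)
cv2.imwrite("pics/v3.png",a)
# pin grasp feasibility
ps=np.radians(33.8); d=np.array([np.cos(np.pi/6)*np.cos(ps),np.cos(np.pi/6)*np.sin(ps),.5]); mouth=np.array([.392,.3085,.047])
g=mouth+d*56
for sgn in(1,-1):
  for al in (20,30,40,50,60,70,80,90):
    # tool z in plane of d and up ; angle al between tool z and -d, rotating toward down
    jaw=sgn*np.cross([0,0,1],d);jaw/=np.linalg.norm(jaw)
    ax=np.cross(-d,[0,0,-1]);ax/=np.linalg.norm(ax)
    z=Ro.from_rotvec(ax*np.radians(al)).apply(-d); x=np.cross(jaw,z); M=np.c_[x,jaw,z]
    o=Ro.from_matrix(M).as_euler('xyz',degrees=True); G=mouth+d*.052
    q=r.inverse_kinematics(G-.163*z,o); q2=r.inverse_kinematics(G+d*.06-.163*z,o)
    # upright: rotate d->up about jaw, then any yaw about z
    ok=[]
    for w in range(-180,180,20):
      D=Ro.from_euler('z',w,degrees=True)*Ro.from_rotvec(np.cross(d,[0,0,1])/np.linalg.norm(np.cross(d,[0,0,1]))*np.radians(60))
      M2=D.as_matrix()@M; o2=Ro.from_matrix(M2).as_euler('xyz',degrees=True); H=np.array([.615,-.292,.10])
      a1=r.inverse_kinematics(H-.163*M2[:,2],o2);a2=r.inverse_kinematics(H+[0,0,.06]-.163*M2[:,2],o2)
      if a1 is not None and a2 is not None: ok.append((w,np.round(a2).tolist()))
    print(sgn,al,None if q is None else np.round(q),q2 is not None,[(w) for w,_ in ok])
E
```

```text
21.3167 [0.4753 0.0365 0.2512] [-0.8591 -0.526  -2.1454]
22.7167 [[278.3423 203.4116]
 [278.3221 199.871 ]
 [278.2924 194.6383]] [0.4753 0.0365 0.3309]
1 20 [ 34.  34.  61.   0. 125. -90.] True [-180, -160, -140, -120, -100, -80, -60, -40, -20, 60, 80, 100, 120, 140, 160]
1 30 [ 34.  25.  69.   0. 116. -90.] True [-180, -160, -140, -120, -100, -80, -60, -40, -20, 60, 80, 100, 120, 140, 160]
1 40 [ 34.  16.  77.   0. 106. -90.] True [-180, -160, -140, -120, -100, -80, -60, -40, 60, 80, 100, 140, 160]
1 50 [ 34.   7.  86.   0.  97. -90.] True [-180, -160, -140, -120, -100, -80, -60, -40, 60, 80, 160]
1 60 [ 34.  -2.  95.  -0.  87. -90.] True [-180, -160, -140, -120, -100, -80, -60]
1 70 [ 34. -10. 103.  -0.  77. -89.] True [-180, -160, -140, -120, -100, -60]
1 80 [ 34. -19. 112.  -0.  67. -89.] True [-180, -160, -140, -120, -80, -60]
1 90 [ 34. -28. 121.  -0.  57. -89.] True [-180, -160, -140, -100, -80, -60, -40, -20]
-1 20 [ 34.  34.  61.   0. 125.  90.] True [-180, -100, -80, -60, -40, -20, 0, 20, 40, 60, 80, 100, 120, 140, 160]
-1 30 [ 34.  25.  69.   0. 116.  90.] True [-180, -100, -80, -60, -40, -20, 0, 20, 40, 60, 80, 100, 120, 140, 160]
-1 40 [ 34.  16.  77.   0. 106.  90.] True [-180, -80, -60, -40, -20, 0, 20, 40, 60, 80, 100, 140, 160]
-1 50 [34.  7. 86.  0. 97. 90.] True [-80, -60, -40, -20, 0, 20, 40, 60, 80, 160]
-1 60 [34. -2. 95. -0. 87. 90.] True [-60, -40, -20, 0, 20, 40, 60]
-1 70 [ 34. -10. 103.  -0.  77.  91.] True [-60, -40, -20, 0, 20, 40, 60]
-1 80 [ 34. -19. 112.  -0.  67.  91.] True [-60, -40, -20, 0, 20, 40, 60]
-1 90 [ 34. -28. 121.  -0.  57.  91.] True [-100, -80, -60, -40, -20, 0, 20, 40, 60]<sys>:0: UserWarning: Gimbal lock detected. Setting third angle to zero since it is not possible to uniquely determine all angles.
```

View pics/v3.png

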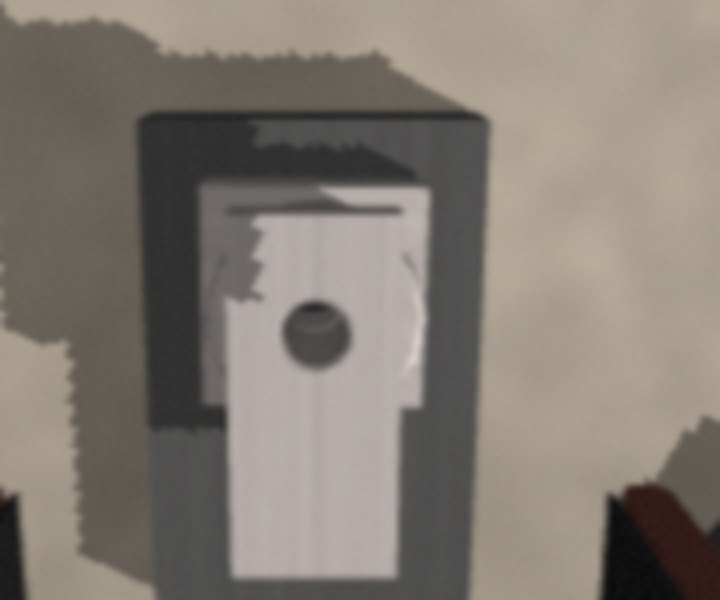

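Stack is in line: strap hole at (278.9,203.4), within 1 mm of the bore axis, with the long end on the long part. Next, a close look at the pin from its pre-grasp pose.

```bash
cat >> h.py <<'E'
def pinframe(psi,al,sgn=1,el=30):
    ps=np.radians(psi);e=np.radians(el); d=np.array([np.cos(e)*np.cos(ps),np.cos(e)*np.sin(ps),np.sin(e)])
    jaw=sgn*np.cross([0,0,1],d);jaw/=np.linalg.norm(jaw)
    ax=np.cross(-d,[0,0,-1]);ax/=np.linalg.norm(ax)
    z=Ro.from_rotvec(ax*np.radians(al)).apply(-d); x=np.cross(jaw,z)
    return d,np.c_[x,jaw,z]
def upright(d,M,w,el=30):
    a=np.cross(d,[0,0,1]);a/=np.linalg.norm(a)
    return (Ro.from_euler('z',w,degrees=True)*Ro.from_rotvec(a*np.radians(90-el))).as_matrix()@M
def eul(M): return Ro.from_matrix(M).as_euler('xyz',degrees=True)
E
python3 - <<'E'
from h import *
from station import r
np.set_printoptions(precision=4,suppress=True)
d,M=pinframe(33.8,30); mouth=np.array([.392,.3085,.047]); G=mouth+d*.052
r.reach(G-(.163+.10)*M[:,2],eul(M)); s=snap(r,"w_pin")
t=r.snapshot("side"); cv2.imwrite("pics/side1.png",t["frame"][:,:,::-1])
print(s["st"]["clock"],s["st"]["tcp_pos"]); print(proj(s,[mouth,mouth+d*.032,mouth+d*.062]))
E
```

```text
24.0 [0.5392 0.4055 0.3011]
[[279.3781 179.843 ]
 [279.5308 202.3601]
 [279.6984 227.126 ]]
```

View pics/w_pin.png

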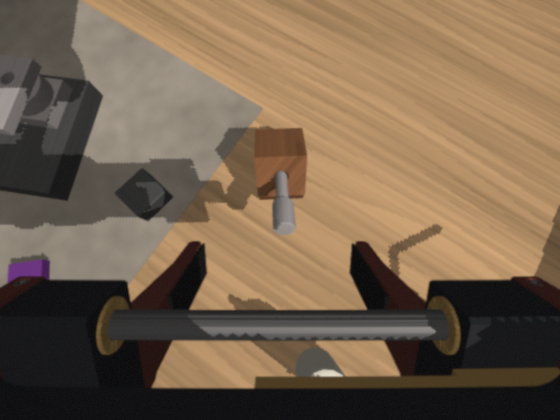

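View pics/side1.png

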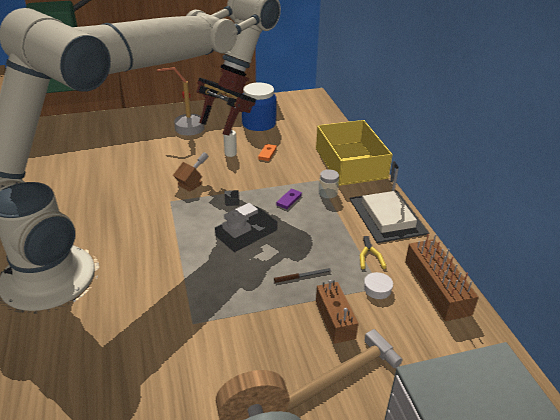

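```bash
python3 - <<'E'
from h import *
import pickle
from station import r
np.set_printoptions(precision=4,suppress=True)
s=pickle.load(open("pics/w_pin.pkl","rb"))
cv2.imwrite("pics/pinz.png",cv2.resize(s["frame"][120:250,230:330,::-1],None,fx=5,fy=5,interpolation=cv2.INTER_CUBIC)[:600])
t=r.snapshot("top"); print("bottle", onz(t,[z1(30,283)],.11))
E
```

```text
bottle [[0.5231 0.4278 0.11  ]]
```

View pics/pinz.png

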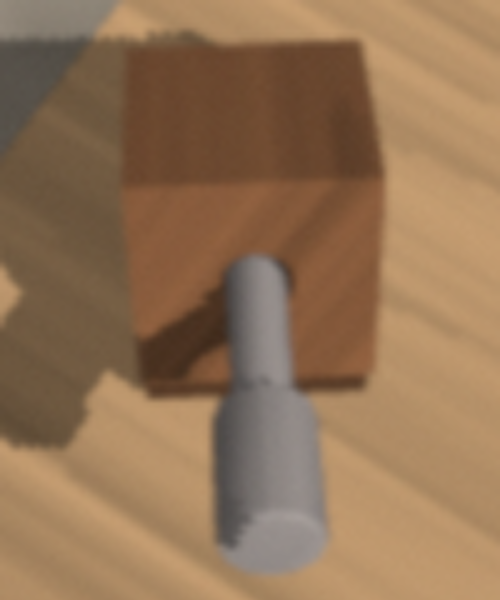

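```bash
python3 - <<'E'
from h import *
import pickle
from station import r
np.set_printoptions(precision=4,suppress=True)
s=pickle.load(open("pics/w_pin.pkl","rb"));b=Rt(s["st"]["orientation"])@np.array([.0008,.0003,0])
E=onz(s,[(284.2,228.0)],.078)[0]-b; m=onz(s,[(281.,176.5)],.047)[0]-b
d=E-m; print(m,E,np.linalg.norm(d),np.degrees(np.arctan2(d[1],d[0])),np.degrees(np.arcsin(d[2]/np.linalg.norm(d))))
# side view second ray
t=r.snapshot("side"); print(proj(t,[m,E])); 
cv2.imwrite("pics/sz.png",cv2.resize(t["frame"][140:200,160:240,::-1],None,fx=8,fy=8,interpolation=cv2.INTER_CUBIC))
psi=np.degrees(np.arctan2(d[1],d[0]))
for al in (20,30,40,50,60):
  dd,M=pinframe(psi,al); G=E-.01*dd
  tool=G-.163*M[:,2]; B=np.array([.523,.428]); 
  # distance of bottle top (z .11) to tool axis body in tool coords, final and back-off
  for back in (0,.1):
    v=(np.array([*B,.11])-(tool-back*M[:,2]))@M; print(al,back,"bottle top in tool",v)
E
```

```text
[0.3889 0.308  0.0466] [0.4359 0.3421 0.0776] 0.06578558370741307 35.96400775742858 28.114029309018555
[[192.3553 168.8131]
 [205.9115 151.6958]]
20 0 bottle top in tool [-0.0753  0.0184  0.051 ]
20 0.1 bottle top in tool [-0.0753  0.0184  0.151 ]
30 0 bottle top in tool [-0.0936  0.0184  0.0658]
30 0.1 bottle top in tool [-0.0936  0.0184  0.1658]
40 0 bottle top in tool [-0.109   0.0184  0.0835]
40 0.1 bottle top in tool [-0.109   0.0184  0.1835]
50 0 bottle top in tool [-0.1212  0.0184  0.1037]
50 0.1 bottle top in tool [-0.1212  0.0184  0.2037]
60 0 bottle top in tool [-0.1296  0.0184  0.1256]
60 0.1 bottle top in tool [-0.1296  0.0184  0.2256]
```

View pics/sz.png

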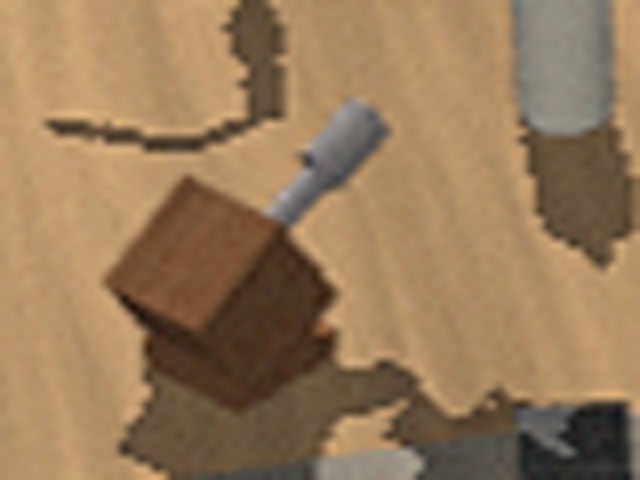

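```bash
python3 - <<'E'
from h import *
import pickle
from station import r
np.set_printoptions(precision=4,suppress=True)
s=pickle.load(open("pics/w_pin.pkl","rb"));b=Rt(s["st"]["orientation"])@np.array([.0008,.0003,0])
t=r.snapshot("side")
def tri(a,c):
    o1,d1=ray(s,[a]);o2,d2=ray(t,[c]);o1=o1-b
    A=np.c_[d1[0],-d2[0]];k=np.linalg.lstsq(A,o2-o1,rcond=None)[0];p=o1+k[0]*d1[0];q=o2+k[1]*d2[0];return (p+q)/2,np.linalg.norm(p-q)
print("end",tri((284.2,228.0),(160+371/8-.44,140+114/8-.44)))
# head bottom / shoulder centre: wrist (265,388) -> ; side (318,172)
print("shoulder",tri((230+262/5-.4,120+392/5-.4),(160+322/8-.44,140+172/8-.44)))
for al in (30,):
    dd,M=pinframe(35,al,1)
    for sgn in (1,-1):
      dd,M=pinframe(35,al,sgn); q=r.inverse_kinematics(np.array([.428,.336,.07])+dd*.06-.163*M[:,2],eul(M))
      for w in range(-180,180,10):
        M2=upright(dd,M,w); H=np.array([.615,-.292,.22]); a=r.inverse_kinematics(H-.163*M2[:,2],eul(M2)); a2=r.inverse_kinematics(H-[0,0,.12]-.163*M2[:,2],eul(M2))
        jy=np.degrees(np.arctan2(M2[1,1],M2[0,1]))
        if a is not None and a2 is not None and abs(np.cos(np.radians(jy)))>.7: print(sgn,w,round(jy),np.round(q),np.round(a),np.round(a2))
E
```

```text
end (array([0.4351, 0.3415, 0.0709]), np.float64(0.0006422898199578222))
shoulder (array([0.4122, 0.323 , 0.0608]), np.float64(0.0032827025378694905))
1 -170 -45 [ 35.  32.  56.  -0. 121. -90.] [-16.  30.  48. -29. 115.  19.] [-16.  31.  58. -27. 105.  25.]
1 -160 -35 [ 35.  32.  56.  -0. 121. -90.] [-15.  25.  54. -30. 109.  12.] [-15.  27.  64. -28.  99.  18.]
1 -150 -25 [ 35.  32.  56.  -0. 121. -90.] [-15.  21.  59. -30. 104.   4.] [-15.  23.  69. -30.  94.  10.]
1 -140 -15 [ 35.  32.  56.  -0. 121. -90.] [-14.  16.  65. -30.  98.  -4.] [-14.  18.  75. -30.  88.   2.]
1 -130 -5 [ 35.  32.  56.  -0. 121. -90.] [-14.  12.  70. -30.  92. -12.] [-14.  14.  80. -30.  82.  -6.]
1 -120 5 [ 35.  32.  56.  -0. 121. -90.] [-15.   7.  75. -28.  87. -21.] [-15.  10.  84. -29.  76. -16.]
1 -110 15 [ 35.  32.  56.  -0. 121. -90.] [-16.   3.  79. -26.  82. -31.] [-16.   6.  89. -27.  71. -26.]
1 -100 25 [ 35.  32.  56.  -0. 121. -90.] [-18.  -1.  83. -22.  77. -42.] [-18.   2.  93. -24.  66. -37.]
1 -90 35 [ 35.  32.  56.  -0. 121. -90.] [-20.  -4.  86. -17.  73. -54.] [-20.  -1.  96. -19.  61.
[... 1321 characters left out ...]
  90.] [-41.  26.  53.  29. 112. -17.] [-41.  27.  63.  27. 102. -23.]
-1 50 -5 [ 35.  32.  56.  -0. 121.  90.] [-40.  30.  47.  28. 118. -25.] [-40.  31.  58.  25. 107. -31.]
-1 60 5 [ 35.  32.  56.  -0. 121.  90.] [-38.  35.  41.  26. 123. -33.] [-38.  35.  53.  23. 112. -38.]
-1 70 15 [ 35.  32.  56.  -0. 121.  90.] [-37.  39.  35.  23. 128. -41.] [-37.  39.  48.  20. 117. -46.]
-1 80 25 [ 35.  32.  56.  -0. 121.  90.] [-35.  43.  30.  20. 132. -50.] [-35.  42.  43.  17. 121. -55.]
-1 90 35 [ 35.  32.  56.  -0. 121.  90.] [-33.  46.  25.  15. 136. -60.] [-33.  45.  39.  13. 124. -64.]
-1 100 45 [ 35.  32.  56.  -0. 121.  90.] [-32.  49.  21.  10. 139. -70.] [-32.  47.  36.   8. 126. -73.]
```

```bash
python3 - <<'E'
from h import *
from station import r
np.set_printoptions(precision=4,suppress=True)
d,M=pinframe(35.5,30,1,28); E=np.array([.4352,.3415,.0725]); G=E-.010*d
o=eul(M)
r.reach(G-(.163+.06)*M[:,2],o); r.servo_line(G-.163*M[:,2],speed=.12)
s=r.sense();print(s["clock"],s["tcp_pos"]-(G-.163*M[:,2]),s["contact_force"])
r.grab(50); s=r.sense();print(s["clock"],s["opening"],s["contact_force"])
h=pinframe(35.5,30,1,30)[0]
r.servo_line(G+.046*h-.163*M[:,2],speed=.1); s=r.sense();print(s["clock"],s["opening"],s["contact_force"])
t=r.snapshot("side"); cv2.imwrite("pics/side2.png",cv2.resize(t["frame"][60:210,130:330,::-1],None,fx=4,fy=4))
snap(r,"w_pinheld")
E
```

```text
25.2 [0.0006 0.0002 0.0018] [-0.0745  0.3048  0.5224]
26.2667 0.019480320559887274 [-0.0158  0.3472  0.461 ]
26.875 0.019315695954947733 [ 0.1899 -0.6149 -1.6891]
```

View pics/side2.png

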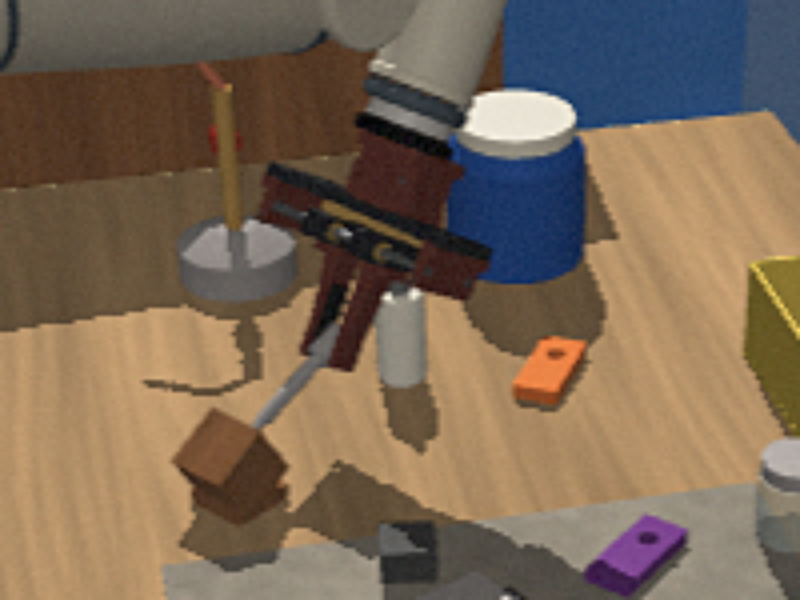

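View pics/w_pinheld.png

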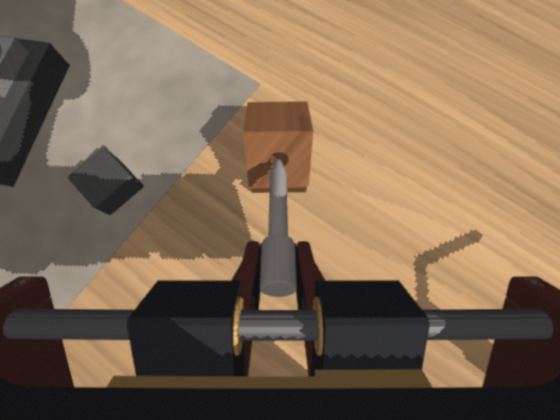

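Pin is out: nose tip at (279,163), end face at (277,284). I'll solve its angle in the tool frame from these.

```bash
python3 - <<'E'
from h import *
import pickle
from scipy.optimize import least_squares
from station import r
np.set_printoptions(precision=4,suppress=True)
s=pickle.load(open("pics/w_pinheld.pkl","rb"))
cv2.imwrite("pics/ph.png",cv2.resize(s["frame"][140:310,230:330,::-1],None,fx=3.5,fy=3.5,interpolation=cv2.INTER_CUBIC))
T=Rt(s["st"]["orientation"]);p=s["st"]["tcp_pos"]
def pts(x,L): # pin axis in tool x-z plane through (x0,0,.163) ; al angle from tool z toward +x
    a,g=x; u=np.array([np.sin(a),0,np.cos(a)]); c=np.array([0,0,.163])
    return [c+u*g, c-u*(.102-g)]
def f(x):
    q=proj(s,[p+T@(k+np.array([.0008,.0003,0])) for k in pts(x,0)]); return [q[0,1]-163,q[1,1]-284]
sol=least_squares(f,[.5,.092]);print(np.degrees(sol.x[0]),sol.x[1],sol.fun)
E
```

```text
31.243060255422286 0.09507902087459362 [ 0. -0.]
```

View pics/ph.png

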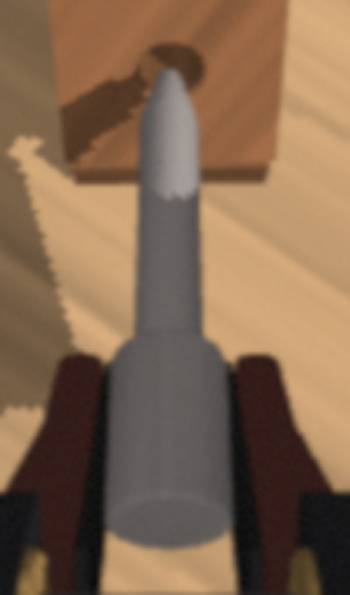

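```bash
python3 - <<'E'
from h import *
import pickle
from scipy.optimize import least_squares
from station import r
np.set_printoptions(precision=4,suppress=True)
s=pickle.load(open("pics/w_pinheld.pkl","rb"))
T=Rt(s["st"]["orientation"]);p=s["st"]["tcp_pos"]
def f(x):
    a,g=x; u=np.array([np.sin(a),0,np.cos(a)]); c=np.array([.0008,.0003,.163])
    q=proj(s,[p+T@(c+u*g),p+T@(c-u*(.102-g))]); return [q[0,1]-160,q[1,1]-287.7]
sol=least_squares(f,[.5,.092]);a,g=sol.x;print(np.degrees(a),g)
al=np.degrees(a)
# approach: upright tool at stand, tool tilt al; leave
d,M=pinframe(35.5,30,1,28)
W=-130
# build upright tool frame directly: jaw yaw phi
def upM(phi,al):
    j=np.array([np.cos(phi),np.sin(phi),0]); a=np.radians(al)
    # u(pin nose dir)= sin a x + cos a z = -Z
    # x = jaw x z ; solve: z = -cos a Z + sin a*h, x = -sin a Z - cos a*h ; h horizontal perpendicular
    h=np.cross([0,0,1],j)  
    for sg in (1,-1):
        z=np.array([0,0,-np.cos(a)])+sg*np.sin(a)*h; x=np.cross(j,z); 
        if abs((np.sin(a)*x+np.cos(a)*z)[2]+1)<1e-6: return np.c_[x,j,z]
Mu=upM(np.radians(-5),al); print(Mu, upright(d,M,W,28)[:,1])
np.save("pin.npy",np.array([al,g])); 
H=np.array([.614,-.2925]); 
P0=r.sense()["tcp_pos"]; r.servo_line(P0+[0,0,.12],speed=.25)
C=np.array([*H,.125+g])   # nose at .125
r.reach(C-.163*Mu[:,2],eul(Mu)); r.wait(.1); s=snap(r,"w_stand"); print(s["st"]["clock"],s["st"]["tcp_pos"]-(C-.163*Mu[:,2]),s["st"]["opening"])
t=r.snapshot("side"); cv2.imwrite("pics/side3.png",t["frame"][:,:,::-1]);import pickle;pickle.dump(t,open("pics/side3.pkl","wb"))
t=r.snapshot("top"); cv2.imwrite("pics/top3.png",t["frame"][:,:,::-1])
np.save("Mu.npy",Mu)
E
```

```text
33.95023792421694 0.09315233025784235
[[ 0.0723  0.9962 -0.0487]
 [ 0.8264 -0.0872 -0.5563]
 [-0.5585  0.     -0.8295]] [ 0.9969 -0.0785  0.    ]
30.0833 [ 0.0003  0.0007 -0.0001] 0.019421146191293048
```

View pics/w_stand.png

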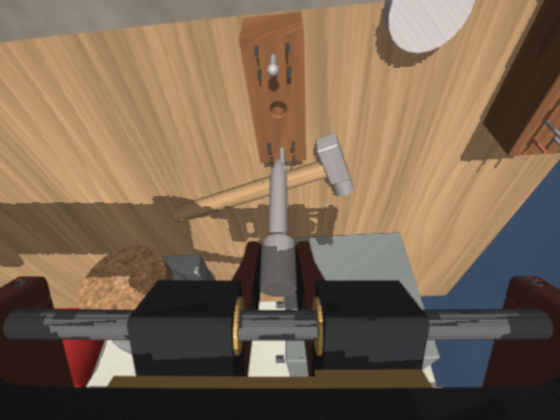

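View pics/side3.png

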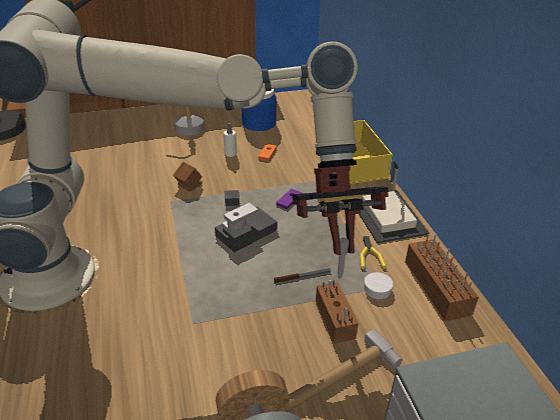

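```bash
python3 - <<'E'
from h import *
import pickle
np.set_printoptions(precision=4,suppress=True)
s=pickle.load(open("pics/w_stand.pkl","rb"));t=pickle.load(open("pics/side3.pkl","rb"))
b=Rt(s["st"]["orientation"])@np.array([.0008,.0003,0])
print("stand hole wrist",onz(s,[(278.3,109)],.05)[0]-b)
al,g=np.load("pin.npy");Mu=np.load("Mu.npy");G=s["st"]["tcp_pos"]+.163*Rt(s["st"]["orientation"])[:,2]
print("G",G,"tip pred side",proj(t,[G-[0,0,g],G-[0,0,.03]]),"wrist",proj(s,[G-[0,0,g]+b]))
a=cv2.resize(t["frame"][210:340,290:390,::-1],None,fx=4.5,fy=4.5,interpolation=cv2.INTER_CUBIC)
c=cv2.resize(s["frame"][80:210,230:330,::-1],None,fx=4.5,fy=4.5,interpolation=cv2.INTER_CUBIC)
cv2.imwrite("pics/pst.png",np.hstack([a,c[:585]]) if a.shape[0]==c.shape[0] else a)
E
```

```text
stand hole wrist [ 0.6144 -0.2947  0.0504]
G [ 0.6144 -0.2918  0.218 ] tip pred side [[338.9517 277.7237]
 [341.5738 254.8937]] wrist [[278.0015 159.3917]]
```

View pics/pst.png

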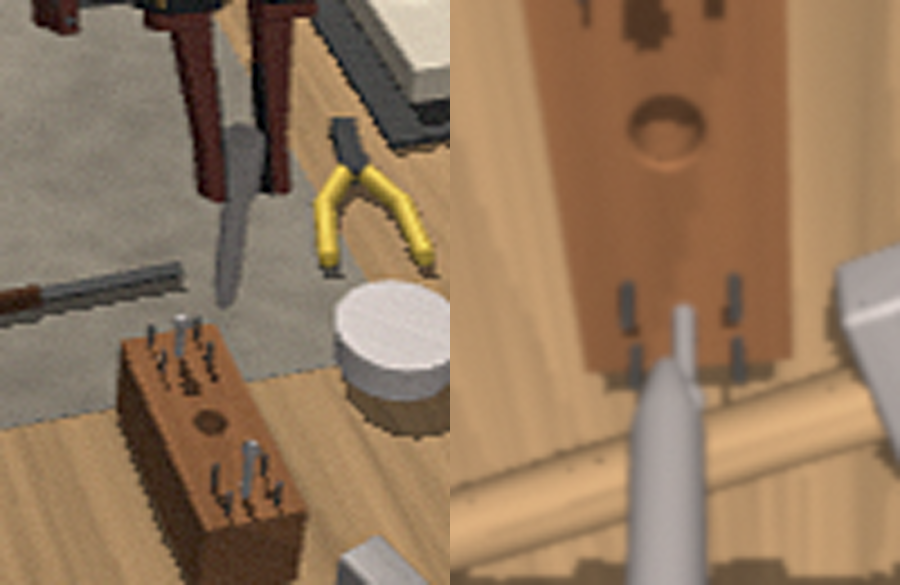

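```bash
python3 - <<'E'
from h import *
import pickle
np.set_printoptions(precision=4,suppress=True)
s=pickle.load(open("pics/w_stand.pkl","rb"));t=pickle.load(open("pics/side3.pkl","rb"))
print(onz(t,[(336.7,303.6)],.05), onz(t,[(340.0,277.3)],.1248))
o1,d1=ray(s,[(278.2,109)]);o2,d2=ray(t,[(336.7,303.6)])
k=np.linalg.lstsq(np.c_[d1[0],-d2[0]],o2-o1,rcond=None)[0];print(o1+k[0]*d1[0],o2+k[1]*d2[0])
o1,d1=ray(s,[(278.2,159.3)]);o2,d2=ray(t,[(340.,277.3)])
k=np.linalg.lstsq(np.c_[d1[0],-d2[0]],o2-o1,rcond=None)[0];print("tip",o1+k[0]*d1[0],o2+k[1]*d2[0])
E
```

```text
[[ 0.6149 -0.2942  0.05  ]] [[ 0.6169 -0.2911  0.1248]]
[ 0.6147 -0.2941  0.05  ] [ 0.6149 -0.2942  0.05  ]
tip [ 0.6149 -0.2908  0.1248] [ 0.6168 -0.2913  0.1251]
```

```bash
python3 - <<'E'
from h import *
from station import r
np.set_printoptions(precision=4,suppress=True)
al,g=np.load("pin.npy");Mu=np.load("Mu.npy")
for nz,sp in((.055,.12),(.035,.08),(.0125,.1)):
    C=np.array([.6139,-.2948,nz+g]); r.servo_line(C-.163*Mu[:,2],speed=sp); s=r.sense(); print(s["clock"],s["contact_force"],s["torque"],s["tcp_pos"]-(C-.163*Mu[:,2]))
    if abs(s["contact_force"]).max()>12: break
t=r.snapshot("side"); cv2.imwrite("pics/side4.png",cv2.resize(t["frame"][200:350,280:430,::-1],None,fx=4,fy=4))
E
```

```text
30.9667 [-0.1981  0.2607 -0.6391] [ 0.356  -0.085  -0.0154] [ 0.0001 -0.0001  0.0007]
31.3667 [-0.7082  0.1907 -1.4587] [ 0.3746 -0.0716  0.0396] [-0.0002  0.0001 -0.0011]
31.7417 [-0.4803 -0.7664 -1.3997] [ 0.3349 -0.128   0.0345] [-0.0002  0.     -0.0013]
```

View pics/side4.png

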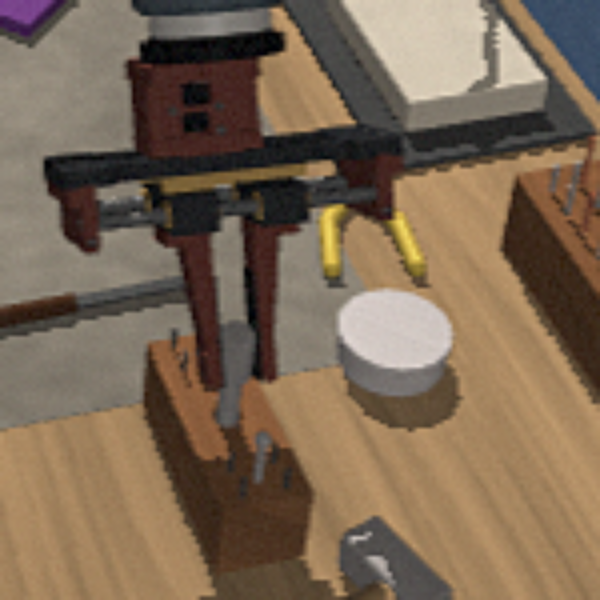

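```bash
python3 - <<'E'
from h import *
from station import r
np.set_printoptions(precision=4,suppress=True)
Mu=np.load("Mu.npy")
p=r.sense()["tcp_pos"]; r.servo_line(p+[0,0,-.001],speed=.03); s=r.sense();print(s["contact_force"],s["tcp_pos"]-p)
r.let_go(); p=r.sense()["tcp_pos"]; r.servo_line(p-.09*Mu[:,2],speed=.25)
t=r.snapshot("side"); cv2.imwrite("pics/side5.png",cv2.resize(t["frame"][200:350,230:430,::-1],None,fx=4,fy=4))
r.reach([.6142,-.294,.36],down(90)); r.wait(.1);s=snap(r,"w_st2"); print(s["st"]["clock"],s["st"]["tcp_pos"],proj(s,[[.6142,-.294,.112],[.6142,-.294,.05]]))
t=r.snapshot("side"); cv2.imwrite("pics/side6.png",cv2.resize(t["frame"][200:350,230:430,::-1],None,fx=4,fy=4))
cv2.imwrite("pics/st2z.png",cv2.resize(s["frame"][140:260,200:360,::-1],None,fx=5,fy=5,interpolation=cv2.INTER_CUBIC))
E
```

```text
[ 0.2316 -0.0801 -1.9954] [-0.    -0.    -0.001]
34.4583 [ 0.6146 -0.2923  0.3575] [[278.3777 225.979 ]
 [278.4974 206.1495]]
```

View pics/side6.png

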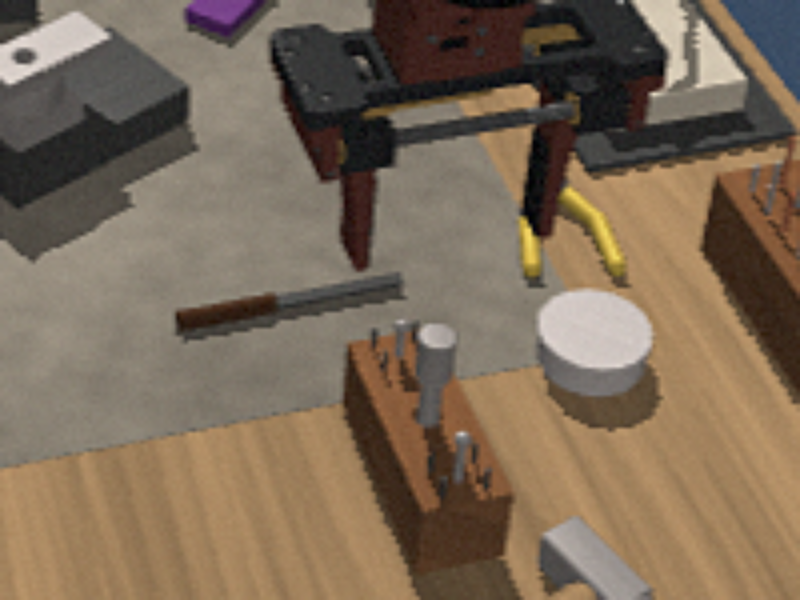

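View pics/st2z.png

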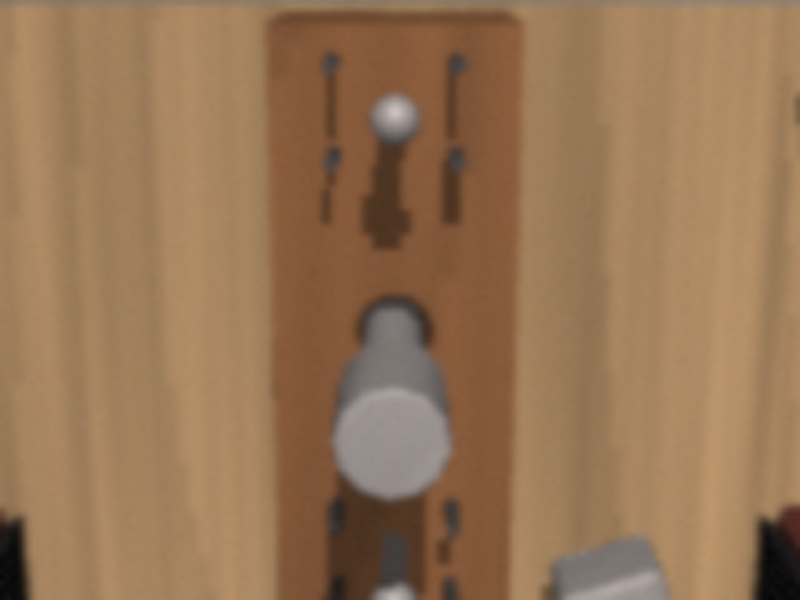

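```bash
python3 - <<'E'
from h import *
import pickle
np.set_printoptions(precision=4,suppress=True)
s=pickle.load(open("pics/w_st2.pkl","rb"));b=Rt(s["st"]["orientation"])@np.array([.0008,.0003,0])
print("head top",onz(s,[(278.0,228.2)],.112)[0]-b,"hole",onz(s,[(278.4,205.8)],.05)[0]-b)
E
```

```text
head top [ 0.6136 -0.2967  0.112 ] hole [ 0.6138 -0.2944  0.05  ]
```

Pin stands in the stand and leans slightly towards -y (head top (278.0,228.2), hole (278.4,205.8)). I'll grip it across y, which straightens it.

```bash
python3 - <<'E'
from h import *
from station import r
np.set_printoptions(precision=4,suppress=True)
p=[.6137,-.2946]
r.reach([*p,.36],down(0)); r.servo_line([*p,.110+.163],speed=.12); r.wait(.1); s=r.sense();print(s["clock"],s["tcp_pos"],s["contact_force"])
r.grab(50); s=r.sense();print(s["clock"],s["opening"],s["contact_force"])
r.servo_line([*p,.110+.163+.06],speed=.15); r.servo_line([*p,.24+.163],speed=.25); s=snap(r,"w_up");print(s["st"]["clock"],s["st"]["tcp_pos"])
import pickle
t=r.snapshot("side"); pickle.dump((s["st"],t),open("pics/side7.pkl","wb"))
G=s["st"]["tcp_pos"]+.163*Rt(s["st"]["orientation"])[:,2]
print(proj(t,[G-[0,0,.1],G-[0,0,.028]]), proj(s,[G-[0,0,.1]]))
a=cv2.resize(t["frame"][190:310,300:400,::-1],None,fx=5,fy=5,interpolation=cv2.INTER_CUBIC);c=cv2.resize(s["frame"][200:320,230:330,::-1],None,fx=3,fy=5,interpolation=cv2.INTER_CUBIC)
cv2.imwrite("pics/up.png",np.hstack([a,c]))
E
```

```text
36.9333 [ 0.6139 -0.2947  0.2747] [-0.3886  0.0957 -0.1638]
38.0 0.019165007585419322 [ 0.5855 -0.3355  0.0745]
38.9833 [ 0.6138 -0.2946  0.4024]
[[339.7868 273.6037]
 [342.8569 247.0033]] [[277.0656 217.9953]]
```

View pics/up.png

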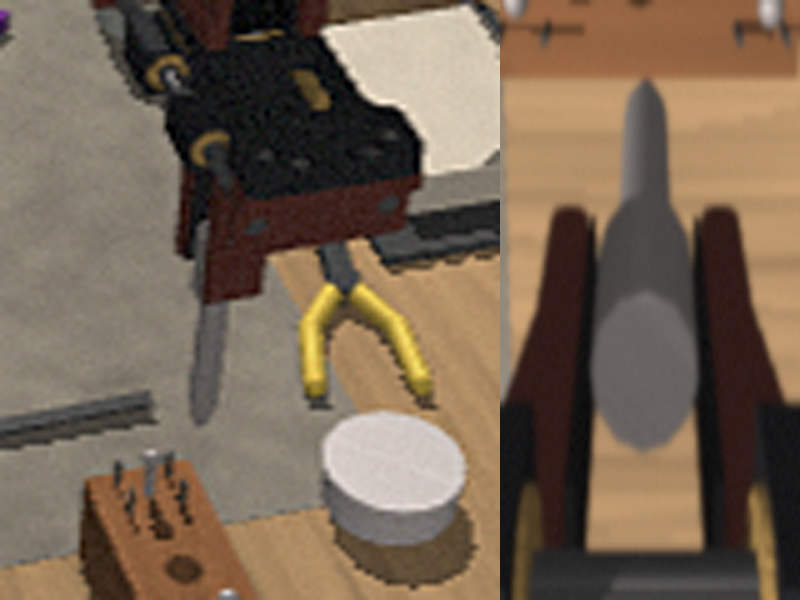

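```bash
python3 - <<'E'
from h import *
from station import r
import pickle
np.set_printoptions(precision=4,suppress=True)
p=[.4608,.0295]
r.reach([*p,.215+.163],down(25.1)); r.servo_line([*p,.190+.163],speed=.1); r.wait(.1); s=snap(r,"w_top"); print(s["st"]["clock"],s["st"]["tcp_pos"],s["st"]["contact_force"],s["st"]["torque"])
t=r.snapshot("side"); pickle.dump((s["st"],t),open("pics/side8.pkl","wb"))
G=s["st"]["tcp_pos"]+.163*Rt(s["st"]["orientation"])[:,2]
print(proj(t,[G-[0,0,.1],[.4613,.0297,.078]]), proj(s,[G-[0,0,.1],[.4613,.0297,.078]]))
a=cv2.resize(t["frame"][150:270,190:290,::-1],None,fx=5,fy=5,interpolation=cv2.INTER_CUBIC);c=cv2.resize(s["frame"][140:260,230:290,::-1],None,fx=5,fy=5,interpolation=cv2.INTER_CUBIC)
cv2.imwrite("pics/tp.png",np.hstack([a,c]))
E
```

```text
40.9333 [0.461  0.0293 0.3535] [ 0.3984  0.0881 -1.1039] [ 0.0343 -0.0198  0.037 ]
[[235.3534 209.8373]
 [235.5629 213.6783]] [[277.1437 217.797 ]
 [276.8414 213.323 ]]
```

View pics/tp.png

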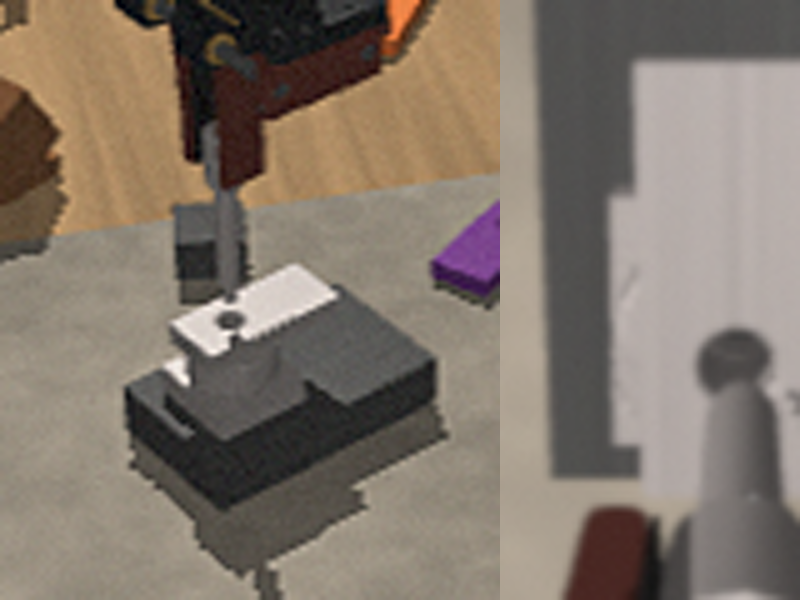

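Nose is 12 mm above the strap and within 1 mm of the hole in both views. Lowering slowly with force checks.

```bash
python3 - <<'E'
from h import *
from station import r
np.set_printoptions(precision=4,suppress=True)
p=[.4606,.0298]
# G z = nose+.100
for nz in (.082,.070,.060,.050,.040,.030,.020,.012):
    r.servo_line([*p,nz+.1+.163],speed=.06); s=r.sense(); print(nz,round(s["clock"],2),s["contact_force"],s["torque"],s["tcp_pos"],s["opening"])
    if np.linalg.norm(s["contact_force"]-[0,0,-1.1])>10: print("STOP");break
E
```

```text
0.082 41.32 [ 0.0884  0.4675 -1.4966] [-0.0197  0.0152  0.0375] [0.4605 0.0299 0.3443] 0.019242221868698024
0.07 41.67 [-0.1535 -0.7062 -2.0852] [ 0.0245 -0.0256  0.0038] [0.4605 0.0298 0.3322] 0.01886250770719149
0.06 41.98 [ 0.5376  0.3559 -1.1114] [-0.0091 -0.0396 -0.0419] [0.4605 0.0298 0.3223] 0.01908686715006605
0.05 42.3 [ 0.437  -0.2318 -0.8649] [ 0.0074 -0.0562 -0.0504] [0.4605 0.0298 0.3124] 0.018847223403789002
0.04 42.62 [ 0.4154  0.1065 -2.2143] [ 0.0592 -0.099   0.009 ] [0.4605 0.0298 0.3024] 0.018803171831841114
0.03 42.93 [ 0.293   0.7252 -1.7661] [ 0.0856 -0.0633  0.0358] [0.4605 0.0298 0.2923] 0.019197981586988905
0.02 43.25 [ 0.1365 -0.2016 -1.8503] [ 0.0193 -0.1551  0.0113] [0.4605 0.0298 0.2823] 0.018974578465132962
0.012 43.53 [ 0.1861  0.4048 -1.373 ] [ 0.0488 -0.1017  0.0217] [0.4605 0.0298 0.2744] 0.019187205528779512
```

```bash
python3 - <<'E'
from h import *
from station import r
np.set_printoptions(precision=4,suppress=True)
p=[.4606,.0298]
for nz in (.010,.009,.008,.007,.006,.005,.004):
    r.servo_line([*p,nz+.1+.163],speed=.03); s=r.sense(); print(nz,round(s["clock"],2),s["contact_force"],s["tcp_pos"][2])
    if s["contact_force"][2]>2: break
t=r.snapshot("side"); cv2.imwrite("pics/side9.png",cv2.resize(t["frame"][150:270,190:290,::-1],None,fx=5,fy=5,interpolation=cv2.INTER_CUBIC))
E
```

```text
0.01 43.78 [ 0.4156 -0.1815 -2.2399] 0.2729533486274641
0.009 44.03 [-0.4279  0.45   -0.8315] 0.27200916139046005
0.008 44.28 [ 0.1957 -0.4443 -2.4133] 0.27091577080162554
0.007 44.53 [ 0.1248  0.3358 -1.04  ] 0.26990128362753796
0.006 44.78 [ 0.3737  0.5315 -1.8571] 0.2690094183341044
0.005 45.03 [-3.4066 -1.0718  5.0254] 0.2689065281394276
```

View pics/side9.png

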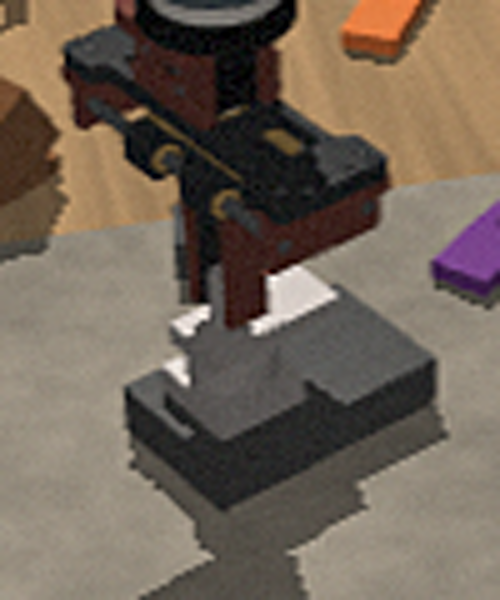

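Head contact at nose height of about 6 mm, as expected. Releasing and checking.

```bash
python3 - <<'E'
from h import *
from station import r
np.set_printoptions(precision=4,suppress=True)
r.servo_line([.4606,.0298,.269],speed=.03)
r.let_go(); r.servo_line([.4606,.0298,.36],speed=.2); r.wait(.2); s=snap(r,"w_fin"); print(s["st"]["clock"],s["st"]["tcp_pos"],s["st"]["opening"],proj(s,[[.4613,.0297,.108]]))
b=Rt(s["st"]["orientation"])@np.array([.0008,.0003,0]); print(proj(s,[np.array([.4613,.0297,.108])+b,np.array([.4613,.0297,.078])+b]))
t=r.snapshot("side"); a=cv2.resize(t["frame"][150:270,190:290,::-1],None,fx=4,fy=4,interpolation=cv2.INTER_CUBIC)
c=cv2.resize(s["frame"][140:260,230:330,::-1],None,fx=4,fy=4,interpolation=cv2.INTER_CUBIC)
cv2.imwrite("pics/fin.png",np.hstack([a,c])); cv2.imwrite("pics/topf.png",r.snapshot("top")["frame"][:,:,::-1])
E
```

```text
47.2833 [0.4604 0.0298 0.358 ] 0.08767366672880017 [[278.0741 220.7789]]
[[278.4377 219.8593]
 [278.4285 209.8342]]
```

View pics/fin.png

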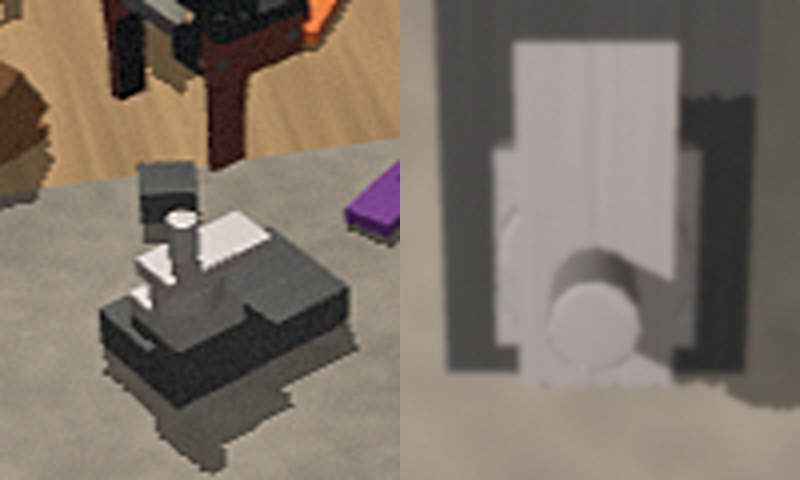

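View pics/topf.png

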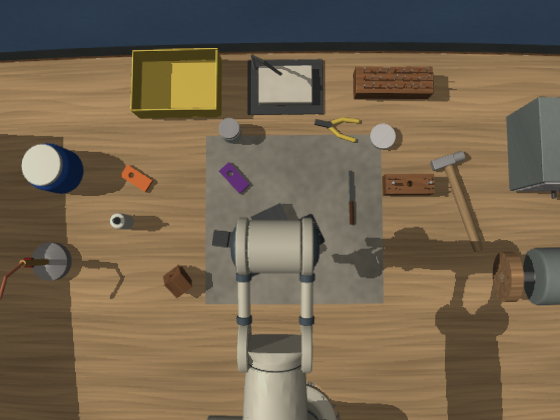

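The pin head top is at (278,221), within about 1 mm of the bore axis. The head sits on the strap and the bystanders have not moved. Handing in.

```bash
python3 - <<'E'
from station import r
r.hand_in(); print(r.sense()["clock"])
E
```

```text
the job is handed in; nothing more can be done
the job is handed in; nothing more can be done
```

The job is done and handed in at about 47 s on the robot's clock, inside the 72 s limit. No verdict is reported back, so what follows rests on my own camera and force checks.

- **Stack:** I placed the plate, collar and strap on the block in that order. The plate hole measured on the bore axis (0.4613, 0.0297). The collar and strap holes measured within about 0.8 mm of it. The strap lies along the block with its long end over the long part.
- **Pin in the stand:** I drew the pin from the rest, stood it in the stand and let it go before regripping it by the head. It leaned about 2 degrees there, inside the allowed limit. Gripping it across y straightened it.
- **Pin through the stack:** It went down in slow steps with no side load, and the head met the strap at a nose height of about 6 mm, as expected.
- **Last look after release:** The head top was about 1 mm from the bore axis and the pin looked upright. The gripper was clear, and the bystanders and look-alikes looked unmoved in the top view.

**Disagreement:** the top camera read about 2 mm off the wrist camera in x. I used the wrist values, corrected for their own small bias. No check failed.

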